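Fetch the egg timer from the blocked worktop drawer

ROBOT

A 6-joint arm with a two-finger parallel gripper is mounted at the origin on a cart in front of the work surface, level with it; the furniture and walls round the work are solid. World frame = base frame: x ahead of the robot, y to its left, z up, the work surface at z = 0. Lengths are in m, angles in rad, forces in N, time in s.
With the tool pointing down it reaches from about 0.3 to 0.775 m from the base axis. Payload 14.6 kg.
Tool frame: the origin (TCP) lies at the very end of the fingers, on their centre line; the grasp point (between the pads) lies 19 mm behind it; z points along the fingers, y is the line along which they close (so a half turn about z gives the same grasp; the last joint's range is limited). The gripper opens to 94 mm and grips with 3 to 60 N. Pads are 16 mm wide; open, the fingers measure 119 mm over their backs; the gripper's body (75 mm by 177 mm) begins 78 mm behind the grasp point.
Start: joints at [-1.299, 0.3, 1.521, -0, 1.321, -0.067], TCP at [0.183, -0.519, 0.205] pointing down, gripper open.
Joint ranges: [-3.03, 3.03], [-0.79, 2.21], [0.23, 2.52], [-1.04, 4.18], [0, 3.07], [-2.55, 2.55]. Speed limits (rad/s): [2.22, 2.22, 2.57, 3.14, 3.14, 3.14].

INTERFACE

Orientations are given as [roll, pitch, yaw] about the fixed x, y, z axes, in that order (R = Rz(yaw) Ry(pitch) Rx(roll)).
In Python, from station import ctrl gives the robot as it stands.
- The arm moves only by the tool move_arm, never from a script. Its argument "increments" is a list of rows, each a list of 7 numbers: the opening, from 0 (shut) to 1 (fully open), then the shift along the tool's x, y, z in units of 50 mm (1.0 is 50 mm), then the turn, a rotation vector about the tool's x, y, z in rad. In form: [[claw, tx, ty, tz, rx, ry, rz], ...]. A call has 1 to 20 rows; each row shifts and turns the commanded pose from where the row before left it, along the tool's axes as they then stand; what a row does not reach is not made up. A row lasts 1/10 s, in which the tool goes at most 50 mm and 8.59 degrees, less where a joint would pass 70% of its speed; a pose out of reach is approached as far as the arm can. A call is refused whole if a number of a shift passes 1 or a number of a turn 0.15, either way. A call with a gripper value outside its range is refused whole. The fingers move at their own pace and stop on an object; "force" is the grip in N (left out, the last holds). Time passes only in rows, so rows that do not move let the fingers close. It gives the time, the measured TCP pose, the force, the opening and the grip force at its end, in the units of the state.
- ctrl.get_obs(): the state, without advancing time (a new reading comes with each control period).
- ctrl.camera(name): name is "scene" or "top" or "wrist"; returns a dict with "color" (420x560x3 uint8, blue, green, red), "K" (3x3 intrinsics, pixels), "pose" (4x4, takes a point from camera to world coordinates); the wrist camera has in their place "tool_from_camera" (4x4, takes a point from camera to tool coordinates, whose origin is the TCP and whose axes are the flange's). Camera axes: x right, y down, z forward; pixel columns grow to the right and rows downward; lengths in m; the calibration is good to about 2 mm. A picture is of the moment at which its call begins: read the wrist's pose just before it. There is no depth.
- ctrl.hand_in(): hands the job in; it is judged then, once.
Trained networks look in a picture, given as the dict that the camera call returned (one of the last four; its "shot" number tells which), for a name from the list of things; names that differ only in an ending like _2 or _b are one class to them, and where a whole thing is asked for, a point or a joint stands for the part that bears it (a point fixed in the world has none). Each returns a list of dicts, best first, with "conf" (0 to 1); they miss things now and then, are a little off and sometimes report something else, mostly with a low value. They report only what shows in the picture. A call takes as long as a camera call. They do not tell look-alikes from the thing itself.
- ctrl.cut_out(name, picture): "mask" (420x560 bool, what is visible of it) and "centre" ([row, column] in pixels, amid what is visible of it).
The state is a dict: "time_s": time; "qpos": joint angles; "joint_vel": joint speeds; "tau": joint torques, N m; "ee_pos": TCP position; "eef_rot": TCP orientation; "force": force on the tool from outside, world axes, zero at the start; "moment": the same for the moment, N m; "grip_width": finger opening in m; "grip_force": force on a finger pad.
Only numpy, scipy, OpenCV 4.12 (cv2) and the standard library are available. Lean on these libraries where they do the work, as an engineer would, in place of code of your own. Each camera call takes 0.05 s, during which the arm holds its last target. There are 200 camera calls.

TASK

Someone has stood three things in front of the little bamboo drawer unit, so its drawer, left ajar, cannot be pulled out. Move the spice jar, the salt shaker and the tape measure aside, upright on the chopping board, pull the drawer right out, take out the egg timer and stand it in the middle of the cork coaster. Then push the drawer fully shut and put each of the three back, upright, on the very spot where it stood, without upsetting anything or shifting the mug.

Things in the scene. Friction and masses are not known exactly. Their poses are not given: they have to be found in the camera images.
- spice_jar: Spice jar with a red cap and a paper label, round, 45 mm in diameter, 106 mm tall (cap 85 to 106 mm up, the best place to grip). Origin at the centre of its underside, z up. Loose, 0.11 kg. Stands in front of the drawer at the start; where each thing stood must be remembered.
- salt_shaker: Glass salt shaker with white salt and a grey domed cap, round; glass body 44 mm in diameter up to 74 mm, cap 34 mm in diameter up to 90 mm. Origin at the centre of its underside, z up. Loose, 0.1 kg. Stands in front of the drawer at the start.
- tape_measure: Red tape measure with a black panel, standing on its edge: 35 mm wide along its x (grip across this, between its flat sides), 78 mm long along its y (from -29 mm to +38 mm at the case, the little yellow hook beyond), 63 mm tall. Origin on its underside in the middle of its width, z up. Loose, 0.22 kg. Stands in front of the drawer at the start.
- egg_timer: Kitchen timer, cream base 62 mm in diameter up to 26 mm with a red dome of 58 mm, 50 mm tall in all. Origin at the centre of its underside, z up. Loose, 0.085 kg. It stands near the front of one of the two compartments of the drawer (a matchbox lies in the other), half hidden under the unit's top until the drawer is out. (A like timer far left by the wall is not meant.)
- drawer_unit: Bamboo drawer unit on the worktop, fixed: 200 mm deep (x), 310 mm wide (y), 100 mm tall, a tin and a glass on its top at the back. Origin under the middle of its front edge; its x points from the front to the back of the unit, so the drawer slides out along its -x. With the drawer shut the front panel is 16 mm thick and covers the front, 10 to 96 mm above the worktop.
- drawer (a joint): How far the drawer is out, in m: 0 shut, 0.165 at its outer stop; ajar by about 0.05 at the start. It stays where it is left; about 2 N moves it. Its two compartments lie side by side, each 135 mm wide and 174 mm from front to back; floor 16 mm, side walls 61 mm, divider 54 mm, front panel 96 mm above the worktop.
- drawer_handle (a point): Middle of the steel bar handle, 60 mm above the worktop: a level round bar 110 mm long and 11 mm thick, parallel to the unit's y, 35 mm in front of the drawer's front panel (clear gap about 29 mm). It moves with the drawer. It can be pinched from above and pulled.
- board: Chopping board of mid-brown wood with a dark groove round its top and a hanging hole, 150 mm (x) by 230 mm (y), top 16 mm above the worktop, fixed. Origin under its centre. The side area for the three things.
- coaster: Round cork coaster, 100 mm in diameter, 6 mm thick, fixed. Origin at the centre of its underside.
- mug: White mug with a handle, 85 mm in diameter, 100 mm tall, loose; it stands on the right in front of the microwave and is to be left alone. Origin on its underside.
Not all that is in view belongs to the job. Several things have the shape of the salt_shaker; the one meant has the colours described above.

How it is judged:
By the outcome, as a careful person would: the job done as asked, in the order asked, and still so for the second after the job is handed in, with the robot touching nothing.
It also fails if it takes over 144 s, if anything falls off the work surface, if the arm or the gripper's body presses on something with over 40 N, if the wrist force passes 120 N, or if a joint passes its speed limit or range.

## Working session

There is one attempt and no reset: what is moved stays moved. The work goes in short steps, Python scripts to look and compute and a tool call to move; the robot and the scene stay as the last step left them, time stands still between calls to the robot, and variables do not carry over. Pictures are saved under pics/ and viewed, at most 17 in all, crops included, and the job is handed in when it is done.

Besides the shell and the picture viewer there is one more tool, called after ">>>" as name([rows], argument=value, ...), one row to a line, values as JSON. move_arm: Moves the arm, as the interface text tells. Its arguments: {"type":"object","properties":{"increments":{"type":"array","items":{"type":"array","items":{"type":"number"}}},"force":{"type":"number"}},"required":["increments"]}

```bash
ls; mkdir -p pics
cat > h.py <<'E'
import numpy as np, cv2
from station import ctrl
def ray(p,u,v):
    d=np.linalg.inv(p["K"])@[u,v,1.]; T=p["pose"]; return T[:3,3],T[:3,:3]@d
def at_z(p,u,v,z):
    o,d=ray(p,u,v); return o+d*(z-o[2])/d[2]
def proj(p,X):
    T=np.linalg.inv(p["pose"]); c=np.atleast_2d(X)@T[:3,:3].T+T[:3,3]; q=c@p["K"].T; return q[:,:2]/q[:,2:]
E
python3 - <<'E'
from h import *
o=ctrl.get_obs(); print(o)
for n in ("scene","top"):
    p=ctrl.camera(n); cv2.imwrite(f"pics/{n}0.png",p["color"]); print(n,p["pose"].round(3).tolist(),p["K"].tolist())
    for t in "spice_jar salt_shaker tape_measure egg_timer drawer_unit drawer_handle board coaster mug".split():
        for r in ctrl.cut_out(t,p)[:4]:
            m=r["mask"]; ys,xs=np.where(m); print(t,round(r["conf"],2),np.round(r["centre"]),m.sum(),xs.min(),xs.max(),ys.min(),ys.max())
E
```

```text
pics
{'time_s': 0.0, 'qpos': array([-1.29861580e+00,  3.00449581e-01,  1.52158487e+00, -6.70192983e-06,
        1.32068804e+00, -6.65925449e-02]), 'joint_vel': array([-1.99160384e-05,  9.61884333e-04,  9.76995289e-04, -5.66828008e-04,
       -1.03645798e-03, -1.92962157e-03]), 'tau': array([-5.07048389e-04, -5.31803906e+01, -3.52735770e+01,  7.08722044e-02,
        2.44771270e-02, -2.37865919e-05]), 'ee_pos': array([ 0.18271062, -0.51848767,  0.20489653]), 'eef_rot': array([-3.14046489e+00, -6.87059930e-05,  3.38774698e-01]), 'force': array([ 0.40030088, -0.57539247,  0.52124338]), 'moment': array([-0.02054563, -0.00076225, -0.05053165]), 'grip_force': 0.0, 'grip_width': 0.09413047509820056}
scene [[-0.747, -0.307, 0.589, -0.408], [-0.664, 0.321, -0.675, 1.208], [0.018, -0.896, -0.443, 0.709], [0.0, 0.0, 0.0, 1.0]] [[452.21613215589434, 0.0, 282.0459654435722], [0.0, 452.21613215589434, 210.80603511299566], [0.0, 0.0, 1.0]]
spice_jar 0.84 [194. 271.] 337 266 278 180 211
salt_shaker 0.96 [248. 284.] 386 276 291 233 263
salt_shaker 0.8 [255. 154.] 445 143 159 238 270
salt_shaker 0.59 [
[... 661 characters left out ...]
74 [236. 166.] 145 160 174 230 241
salt_shaker 0.49 [247. 242.] 131 236 248 242 254
salt_shaker 0.49 [250. 414.] 168 404 420 244 256
salt_shaker 0.44 [192. 292.] 128 287 299 189 201
tape_measure 0.76 [218. 288.] 193 280 292 210 230
tape_measure 0.28 [169. 227.] 7708 171 282 110 225
egg_timer 0.64 [198. 245.] 192 235 249 188 205
egg_timer 0.47 [219. 287.] 231 279 293 209 231
drawer_unit 0.84 [167. 227.] 7837 171 281 108 224
drawer_handle 0.92 [180. 260.] 1789 231 282 137 224
drawer_handle 0.21 [141. 413.] 682 397 432 127 153
board 0.6 [172. 363.] 2882 331 391 142 215
coaster 0.93 [217. 406.] 684 390 419 201 229
mug 0.59 [142. 414.] 690 397 432 127 153
mug 0.49 [178. 259.] 1846 230 281 136 225
```

Run:
```python
from h import *
a=cv2.imread("pics/top0.png")[90:290,130:450]; cv2.imwrite("pics/top0c.png",cv2.resize(a,(800,500),interpolation=cv2.INTER_CUBIC))
a=cv2.imread("pics/scene0.png")[130:300,120:420]; cv2.imwrite("pics/scene0c.png",cv2.resize(a,(800,453),interpolation=cv2.INTER_CUBIC))
```

```text
(no output)
```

View pics/top0c.png

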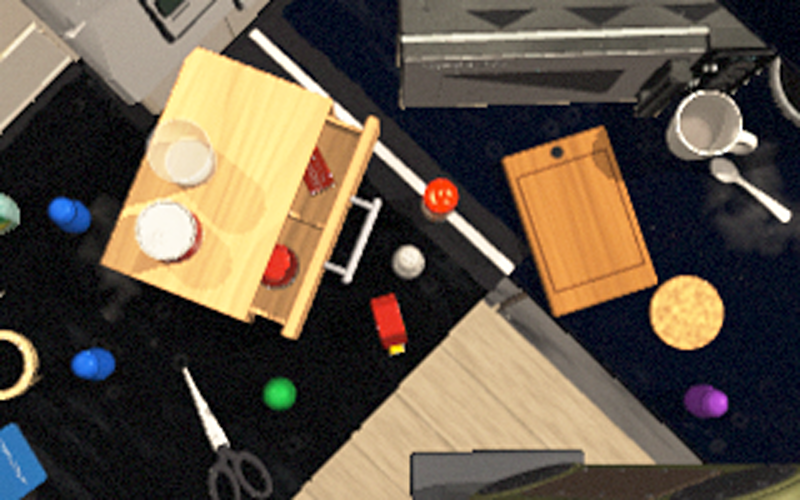

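View pics/scene0c.png

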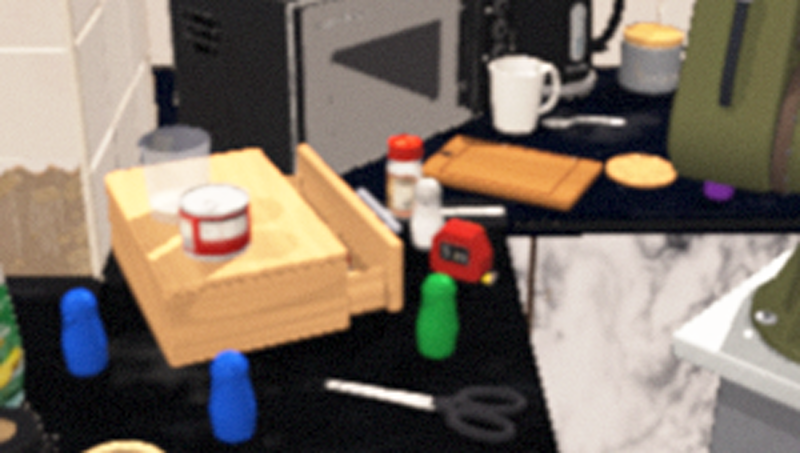

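The top view shows the drawer front and handle at crop (350,230). In front of it are the jar (440,195), salt shaker (408,260) and tape (390,320, hook down). The board is at (580,220), the coaster at (687,312), and the target timer at (278,265) in the near compartment.

Run:
```python
from h import *
p=ctrl.camera("top")
def c(x,y): return 130+x/2.5,90+y/2.5
for n,x,y,z in [("jar cap",442,192,.106),("salt cap",410,258,.09),("tape case",389,316,.063),("tape hook",398,350,.04),("timer",280,264,.05),("coaster",687,312,.006),
 ("unit bl",200,48,.1),("unit br",333,102,.1),("unit fl",102,263,.1),("unit fr",252,322,.1),("panel top",376,120,.096),("panel bot",294,336,.096),("h1",379,202,.06),("h2",346,278,.06),
 ("bd1",503,158,.016),("bd2",606,127,.016),("bd3",657,281,.016),("bd4",556,315,.016),("mug",707,125,.1),("timer2",0,213,.05)]:
    print(n,at_z(p,*c(x,y),z).round(3))
w=ctrl.camera("wrist"); print(w["tool_from_camera"].round(3).tolist(),w["K"].round(1).tolist())
```

```text
jar cap [0.574 0.141 0.106]
salt cap [0.491 0.183 0.09 ]
tape case [0.417 0.212 0.063]
tape hook [0.373 0.201 0.04 ]
timer [0.49  0.355 0.05 ]
coaster [ 0.416 -0.195  0.006]
unit bl [0.77  0.451 0.1  ]
unit br [0.695 0.279 0.1  ]
unit fl [0.492 0.579 0.1  ]
unit fr [0.412 0.388 0.1  ]
panel top [0.671 0.224 0.096]
panel bot [0.393 0.335 0.096]
h1 [0.569 0.222 0.06 ]
h2 [0.469 0.268 0.06 ]
bd1 [0.632 0.052 0.016]
bd2 [ 0.672 -0.091  0.016]
bd3 [ 0.459 -0.153  0.016]
bd4 [ 0.416 -0.014  0.016]
mug [ 0.655 -0.205  0.1  ]
timer2 [0.566 0.727 0.05 ]
[[0.0, -0.973, -0.23, 0.067], [1.0, 0.0, -0.0, 0.0], [0.0, -0.23, 0.973, -0.179], [0.0, 0.0, 0.0, 1.0]] [[342.6, 0.0, 276.4], [0.0, 342.6, 212.0], [0.0, 0.0, 1.0]]
```

>>> move_arm([
  [1,0,0,-0.1,0,0,-0.15],
  [1,0,0,-0.1,0,0,-0.15],
  [1,0,0,-0.1,0,0,-0.15],
  [1,0,0,-0.1,0,0,-0.15],
  [1,0,0,-0.1,0,0,-0.15],
  [1,0,0,-0.1,0,0,-0.15],
  [1,0,0,-0.1,0,0,-0.15],
  [1,0,0,-0.1,0,0,-0.15],
  [1,0,0,-0.1,0,0,-0.15],
  [1,0,0,-0.1,0,0,-0.15],
  [1,0,0,-0.1,0,0,-0.15],
  [1,0,0,-0.1,0,0,-0.15],
  [1,0,0,-0.1,0,0,-0.15],
  [1,0,0,-0.1,0,0,-0.15],
  [1,0,0,-0.1,0,0,-0.15],
  [1,0,0,-0.1,0,0,-0.15],
  [1,0,0,0,0,0,-0.02],
])

```text
time_s: 2.8
ee_pos: [0.1828, -0.5189, 0.286]
eef_rot: [-3.141, 0.001, 2.762]
force: [-0.2, -0.0, -0.5]
grip_width: 0.0938
grip_force: 0.0
```

>>> move_arm([
  [1,-0.03,0.4,0,0,0,0],
  [1,-0.03,0.8,0,0,0,0],
  [1,-0.03,0.8,0,0,0,0],
  [1,-0.03,0.8,0,0,0,0],
  [1,-0.03,0.8,0,0,0,0],
  [1,-0.03,0.8,0,0,0,0],
  [1,-0.03,0.8,0,0,0,0],
  [1,-0.03,0.8,0,0,0,0],
  [1,-0.03,0.8,0,0,0,0],
  [1,-0.03,0.8,0,0,0,0],
  [1,-0.03,0.8,0,0,0,0],
  [1,-0.03,0.8,0,0,0,0],
  [1,-0.03,0.8,0,0,0,0],
  [1,-0.03,0.8,0,0,0,0],
  [1,-0.03,0.8,0,0,0,0],
  [1,-0.03,0.8,0,0,0,0],
  [1,-0.03,0.8,0,0,0,0],
  [1,-0.03,0.8,0,0,0,0],
  [1,0,0.6,0,0,0,0],
  [1,0,0,0,0,0,0],
])

```text
time_s: 4.8
ee_pos: [0.4809, 0.1509, 0.2845]
eef_rot: [-3.141, -0.001, 2.758]
force: [0.1, 0.3, 0.5]
grip_width: 0.0938
grip_force: 0.0
```

```bash
cat >> h.py <<'E'
from scipy.spatial.transform import Rotation as R
def wrist(save=None):
    o=ctrl.get_obs(); p=ctrl.camera("wrist"); T=np.eye(4); T[:3,:3]=R.from_euler("xyz",o["eef_rot"]).as_matrix(); T[:3,3]=o["ee_pos"]
    p["pose"]=T@p["tool_from_camera"]
    if save: cv2.imwrite(save,p["color"])
    return p
def st():
    o=ctrl.get_obs(); print({k:np.round(o[k],4) for k in("time_s","ee_pos","eef_rot","force","grip_width","grip_force","qpos")})
E
python3 - <<'E'
from h import *
st(); p=wrist("pics/w1.png")
for t in "spice_jar salt_shaker tape_measure egg_timer drawer_handle board".split():
    for r in ctrl.cut_out(t,p)[:3]:
        m=r["mask"]; ys,xs=np.where(m); print(t,round(r["conf"],2),np.round(r["centre"]),m.sum(),xs.min(),xs.max(),ys.min(),ys.max())
E
```

```text
{'time_s': np.float64(4.8), 'ee_pos': array([0.4809, 0.1509, 0.2845]), 'eef_rot': array([-3.1412e+00, -1.2000e-03,  2.7578e+00]), 'force': array([0.0689, 0.2621, 0.4878]), 'grip_width': np.float64(0.0938), 'grip_force': np.float64(0.0), 'qpos': array([ 2.3120e-01,  1.4650e-01,  1.5252e+00,  3.0000e-04,  1.4712e+00,
       -9.5580e-01])}
spice_jar 0.84 [258. 301.] 2011 282 322 228 289
salt_shaker 0.96 [183. 307.] 1046 292 327 166 203
salt_shaker 0.73 [  4. 391.] 220 380 408 0 10
tape_measure 0.62 [114. 308.] 1850 281 332 86 144
egg_timer 0.73 [126. 449.] 2158 425 474 102 153
drawer_handle 0.9 [171. 419.] 15696 358 482 42 297
board 0.82 [252. 149.] 9719 72 254 183 360
board 0.37 [168. 479.] 37735 358 559 41 308
```

View pics/w1.png

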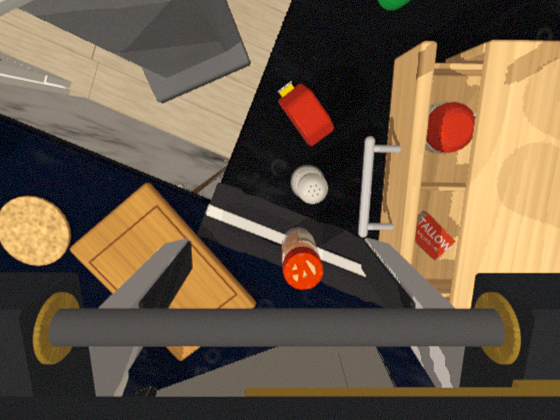

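The wrist view shows the handle bar at (367,141)–(364,235), the jar cap at (303,268), the salt cap at (314,187) and the tape at (306,114) with its hook at (287,89). The timer is at (450,127), and the board and coaster are on the left.

```bash
cat >> h.py <<'E'
from scipy.optimize import minimize
def ring(r,z): a=np.linspace(0,2*np.pi,40); return np.c_[r*np.cos(a),r*np.sin(a),z+0*a]
box=lambda a,b,c,d,z0,z1: np.array([[x,y,z] for x in(a,b) for y in(c,d) for z in(z0,z1)])
M={"spice_jar":[ring(.0225,0),ring(.0225,.106)],"salt_shaker":[ring(.022,0),ring(.022,.074),ring(.015,.087)],
   "tape_measure":[box(-.0175,.0175,-.029,.038,0,.045),box(-.0175,.0175,-.020,.028,.0,.063)],"egg_timer":[ring(.031,0),ring(.031,.026),ring(.022,.045)],
   "coaster":[ring(.05,0),ring(.05,.006)],"board":[box(-.075,.075,-.115,.115,0,.016)],"mug":[ring(.0425,0),ring(.0425,.1)]}
def fit(p,name,x0,z=0.,mask=None,k=0):
    if mask is None: mask=ctrl.cut_out(name,p)[k]["mask"]
    P=np.vstack(M[name]); m=mask.astype(np.float32); S=4
    def f(s):
        c,sn=np.cos(s[2]),np.sin(s[2]); X=np.c_[s[0]+c*P[:,0]-sn*P[:,1],s[1]+sn*P[:,0]+c*P[:,1],P[:,2]+z]
        h=cv2.convexHull((proj(p,X)*16).astype(np.int32)[:,None])
        im=np.zeros(m.shape,np.uint8); cv2.fillConvexPoly(im,h,1,cv2.LINE_8,4); return 1-(im*m).sum()/np.maximum(im,m).sum()
    best=min((minimize(f,np.array(x0)+np.array(d),method="Nelder-Mead",options=dict(initial_simplex=np.array(x0)+np.array(d)+np.array([[0,0,0],[.01,0,0],[0,.01,0],[0,0,.2]]))) for d in([0,0,0],[.008,-.008,.1],[-.008,.008,-.1])),key=lambda r:r.fun)
    return best.x.round(4),round(best.fun,3)
E
python3 - <<'E'
from h import *
p=wrist(); t=ctrl.camera("top"); s=ctrl.camera("scene")
for cam,pp in(("w",p),("top",t),("scene",s)):
  for n,x0 in(("spice_jar",[.574,.141,0]),("salt_shaker",[.491,.183,0]),("tape_measure",[.417,.212,1.8]),("coaster",[.416,-.195,0]),("board",[.545,-.05,.28])):
    best=None
    for r in ctrl.cut_out(n,pp)[:4]:
        b=fit(pp,n,x0,mask=r["mask"])
        if best is None or b[1]<best[1]: best=b
    print(cam,n,best)
for u,v in((368,141),(365,235)): print(at_z(p,u,v,.06))
for u,v in((450,127),): print(at_z(p,u,v,.066))
for u,v in((400,60),(383,250)): print(at_z(p,u,v,.096))
E
```

```text
w spice_jar (array([0.5719, 0.1461, 0.1012]), np.float64(0.068))
w salt_shaker (array([ 0.4919,  0.1868, -0.0017]), np.float64(0.225))
w tape_measure None
w coaster None
w board (array([ 0.5475, -0.046 , -1.2751]), np.float64(0.414))
top spice_jar (array([0.574, 0.141, 0.   ]), np.float64(1.0))
top salt_shaker (array([0.491, 0.183, 0.   ]), np.float64(1.0))
top tape_measure (array([0.4135, 0.2147, 1.8412]), np.float64(0.127))
top coaster (array([ 0.4148, -0.1939,  0.0737]), np.float64(0.056))
top board (array([ 0.5439, -0.0552,  1.8714]), np.float64(0.165))
scene spice_jar None
scene salt_shaker (array([ 0.4959,  0.1828, -0.0292]), np.float64(0.403))
scene tape_measure (array([0.4096, 0.2194, 1.5025]), np.float64(0.141))
scene coaster (array([ 0.4208, -0.1956,  0.0633]), np.float64(0.228))
scene board (array([ 0.5471, -0.0469,  1.8732]), np.float64(0.174))
[0.47004794 0.26654113 0.06      ]
[0.57666972 0.22701486 0.06      ]
[0.48931518 0.35601098 0.066     ]
[0.40206211 0.31309863 0.096     ]
[0.58726752 0.23543297 0.096     ]
```

Run:
```python
from h import *
p=wrist(); im=p["color"]; hsv=cv2.cvtColor(im,cv2.COLOR_BGR2HSV).astype(int)
def crop(m,a,b,c,d):
    o=np.zeros(m.shape,np.uint8); o[a:b,c:d]=m[a:b,c:d]; return cv2.morphologyEx(cv2.morphologyEx(o,cv2.MORPH_CLOSE,np.ones((7,7))),cv2.MORPH_OPEN,np.ones((3,3)))>0
red=((hsv[...,0]<8)|(hsv[...,0]>170))&(hsv[...,1]>120)&(hsv[...,2]>70)
mt=crop(red,75,160,270,345); ms=crop(im.min(2)>70,155,210,283,335); me=crop(red,95,160,420,480)
print(mt.sum(),ms.sum(),me.sum())
print("tape",fit(p,"tape_measure",[.4135,.2147,1.84],mask=mt)); print("salt",fit(p,"salt_shaker",[.4919,.1868,0],mask=ms)); print("timer",fit(p,"egg_timer",[.489,.356,0],z=.016,mask=me))
v=im.copy(); 
for m,c in((mt,(0,255,0)),(ms,(255,0,0)),(me,(0,255,255))):
    cs,_=cv2.findContours(m.astype(np.uint8),0,1); cv2.drawContours(v,cs,-1,c,1)
for X in([.4135,.2147,.063],[.4919,.1868,.09],[.572,.146,.106],[.4919,.1868,.0]):
    cv2.circle(v,tuple(proj(p,X)[0].astype(int)),2,(255,0,255),-1)
cv2.imwrite("pics/w1f.png",cv2.resize(v[70:310,260:500],(800,800))[:600])
```

```text
1925 1085 1907
tape (array([0.4205, 0.2169, 1.8373]), np.float64(0.062))
salt (array([0.4915, 0.1872, 0.1397]), np.float64(0.219))
timer (array([ 0.4929,  0.3678, -0.2153]), np.float64(0.285))
```

View pics/w1f.png

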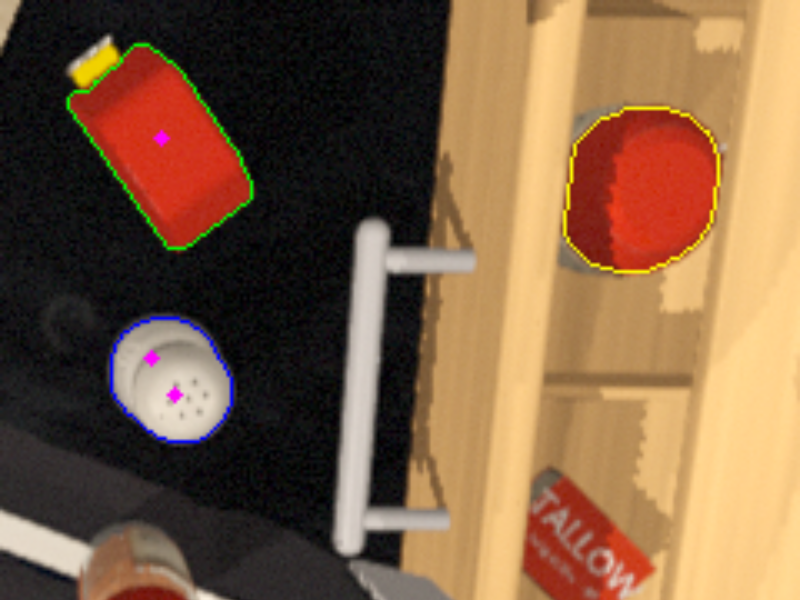

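The contours fit the tape and timer well. The salt cap sits at crop (183,390), about 3 mm towards the drawer from the fit.

```bash
cat >> h.py <<'E'
def d(x,y,z,yaw=None):
    o=ctrl.get_obs(); Rm=R.from_euler("xyz",o["eef_rot"]).as_matrix(); s=Rm.T@(np.array([x,y,z])-o["ee_pos"])/.05
    print("shift units",s.round(2),"rz",None if yaw is None else round(-(yaw-o["eef_rot"][2]),3))
E
python3 -c "
from h import *
d(.572,.146,.15)"
```

```text
shift units [-1.72  0.64  2.71] rz None
```

>>> move_arm([
  [1,-0.3,0.1,0.4,0,0,0],
  [1,-0.35,0.12,0.6,0,0,0],
  [1,-0.35,0.12,0.6,0,0,0],
  [1,-0.35,0.12,0.6,0,0,0],
  [1,-0.35,0.12,0.4,0,0,0],
  [1,0,0,0,0,0,0],
  [1,0,0,0,0,0,0],
])

```text
time_s: 6.8
ee_pos: [0.57, 0.1435, 0.1556]
eef_rot: [-3.141, -0.001, 2.759]
force: [0.5, -0.8, 0.3]
grip_width: 0.0941
grip_force: 0.0
```

Run:
```python
from h import *
st(); p=wrist(); 
cv2.imwrite("pics/w2.png",p["color"])
for r in ctrl.cut_out("spice_jar",p)[:2]:
    ys,xs=np.where(r["mask"]); print(r["conf"],r["centre"],xs.min(),xs.max(),ys.min(),ys.max(), fit(p,"spice_jar",[.572,.146,0],mask=r["mask"]))
print(proj(p,[[.572,.146,.106],[.572,.146,.085]]))
```

```text
{'time_s': np.float64(6.8), 'ee_pos': array([0.57  , 0.1435, 0.1556]), 'eef_rot': array([-3.1413e+00, -5.0000e-04,  2.7587e+00]), 'force': array([ 0.4524, -0.7745,  0.3049]), 'grip_width': np.float64(0.0941), 'grip_force': np.float64(0.0), 'qpos': array([ 0.1843,  0.4266,  1.4679,  0.    ,  1.2476, -1.0035])}
0.74 [223.0, 282.4] 250 313 179 259 (array([0.5719, 0.147 , 0.2265]), np.float64(0.066))
[[280.57214213 229.55776376]
 [280.23825725 221.76340974]]
```

View pics/w2.png

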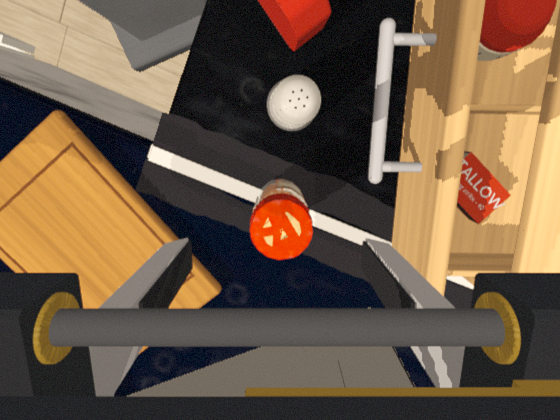

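The jar cap is centred at column 281, so I shift about 4 mm along +ty, descend and grip.

>>> move_arm([
  [1,-0.01,0.04,0.3,0,0,0],
  [1,0,0.04,0.5,0,0,0],
  [1,0,0,0.5,0,0,0],
  [1,0,0,0.25,0,0,0],
  [1,0,0,0,0,0,0],
  [0,0,0,0,0,0,0],
  [0,0,0,0,0,0,0],
  [0,0,0,0,0,0,0],
  [0,0,0,0,0,0,0],
  [0,0,0,0,0,0,0],
  [0,0,0,0,0,0,0],
], force=15)

```text
time_s: 8.0
ee_pos: [0.5722, 0.147, 0.0781]
eef_rot: [3.141, 0.0, 2.759]
force: [0.5, 0.1, 0.4]
grip_width: 0.0495
grip_force: 0.0
```

```bash
python3 -c "
from h import *
st(); d(.622,-.026,.11)"
```

```text
{'time_s': np.float64(8.0), 'ee_pos': array([0.5722, 0.147 , 0.0781]), 'eef_rot': array([3.1415e+00, 1.0000e-04, 2.7587e+00]), 'force': array([0.537 , 0.1397, 0.4225]), 'grip_width': np.float64(0.0495), 'grip_force': np.float64(0.0), 'qpos': array([ 0.1895,  0.5186,  1.5269,  0.    ,  1.0959, -0.9984])}
shift units [-2.22 -2.84 -0.64] rz None
```

>>> move_arm([
  [0,0,0,0,0,0,0],
  [0,0,0,0,0,0,0],
  [0,0,0,0,0,0,0],
  [0,0,0,-0.2,0,0,0],
  [0,0,0,-0.4,0,0,0],
  [0,0,0,-0.4,0,0,0],
  [0,-0.22,-0.24,0,0,0,0],
  [0,-0.4,-0.5,0,0,0,0],
  [0,-0.4,-0.5,0,0,0,0],
  [0,-0.4,-0.5,0,0,0,0],
  [0,-0.4,-0.5,0,0,0,0],
  [0,-0.3,-0.4,0,0,0,0],
  [0,-0.1,-0.2,0,0,0,0],
  [0,0,0,0,0,0,0],
  [0,0,0,0.3,0,0,0],
  [0,0,0,0.26,0,0,0],
  [0,0,0,0.1,0,0,0],
  [0,0,0,0,0,0,0],
  [0,0,0,0,0,0,0],
], force=15)

```text
time_s: 9.9
ee_pos: [0.6218, -0.0255, 0.0943]
eef_rot: [-3.141, -0.001, 2.76]
force: [0.1, -0.5, -1.9]
grip_width: 0.0442
grip_force: 15.0
```

```bash
python3 -c "
from h import *
st(); d(.4925,.189,.045)"
```

```text
{'time_s': np.float64(9.9), 'ee_pos': array([ 0.6218, -0.0255,  0.0943]), 'eef_rot': array([-3.1414e+00, -8.0000e-04,  2.7596e+00]), 'force': array([ 0.0636, -0.5116, -1.905 ]), 'grip_width': np.float64(0.0442), 'grip_force': np.float64(14.9964), 'qpos': array([-9.9900e-02,  5.6390e-01,  1.4140e+00,  1.0000e-04,  1.1645e+00,
       -1.2887e+00])}
shift units [4.   3.02 0.99] rz None
```

>>> move_arm([
  [1,0,0,0.01,0,0,0],
  [1,0,0,0,0,0,0],
  [1,0,0,0,0,0,0],
  [1,0,0,0,0,0,0],
  [1,0,0,0,0,0,0],
  [1,0,0,-0.3,0,0,0],
  [1,0,0,-0.5,0,0,0],
  [1,0,0,-0.5,0,0,0],
  [1,0.2,0.2,0,0,0,0],
  [1,0.6,0.4,0,0,0,0],
  [1,0.6,0.5,0,0,0,0],
  [1,0.6,0.5,0,0,0,0],
  [1,0.6,0.5,0,0,0,0],
  [1,0.6,0.4,0,0,0,0],
  [1,0.5,0.3,0,0,0,0],
  [1,0.3,0.22,0,0,0,0],
  [1,0,0,0,0,0,0],
  [1,0,0,0,0,0,0],
])

```text
time_s: 11.7
ee_pos: [0.4929, 0.1887, 0.1597]
eef_rot: [3.141, 0.0, 2.76]
force: [0.1, 0.4, -0.2]
grip_width: 0.0938
grip_force: 0.0
```

Run:
```python
from h import *
st(); p=wrist("pics/w3.png")
for r in ctrl.cut_out("salt_shaker",p)[:2]:
    ys,xs=np.where(r["mask"]); print(r["conf"],r["centre"],xs.min(),xs.max(),ys.min(),ys.max(), fit(p,"salt_shaker",[.492,.189,0],mask=r["mask"]))
print(proj(p,[[.4925,.189,.09],[.4925,.189,.0]]))
a=p["color"][100:300,180:380]; cv2.imwrite("pics/w3c.png",cv2.resize(a,(600,600)))
t=ctrl.camera("top")
for r in ctrl.cut_out("spice_jar",t)[:2]: print("jar",r["conf"],fit(t,"spice_jar",[.622,-.026,0],z=.016,mask=r["mask"]))
```

```text
{'time_s': np.float64(11.7), 'ee_pos': array([0.4929, 0.1887, 0.1597]), 'eef_rot': array([3.1415e+00, 3.0000e-04, 2.7597e+00]), 'force': array([ 0.1265,  0.387 , -0.1829]), 'grip_width': np.float64(0.0938), 'grip_force': np.float64(0.0), 'qpos': array([ 2.9630e-01,  2.9310e-01,  1.6404e+00, -1.0000e-04,  1.2078e+00,
       -8.9260e-01])}
0.76 [210.2, 277.8] 254 299 181 239 (array([ 0.4919,  0.1905, -0.0564]), np.float64(0.235))
[[276.29462379 220.15767908]
 [276.27134674 197.43878178]]
```

View pics/w3c.png

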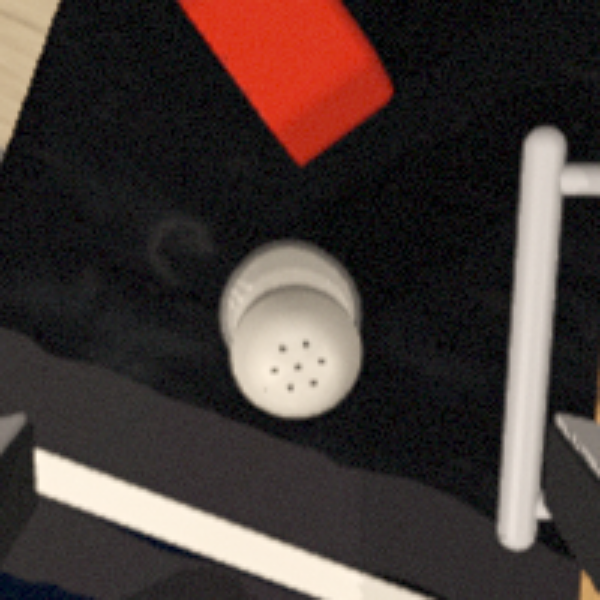

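The salt cap is at column 279 and the body at 277, so a shift of about 1 mm is enough. I descend with the opening at 0.75 and grip the glass body.

>>> move_arm([
  [0.75,-0.02,0.02,0.2,0,0,0],
  [0.75,0,0,0.4,0,0,0],
  [0.75,0,0,0.5,0,0,0],
  [0.75,0,0,0.5,0,0,0],
  [0.75,0,0,0.5,0,0,0],
  [0.75,0,0,0.3,0,0,0],
  [0.75,0,0,0.09,0,0,0],
  [0.75,0,0,0,0,0,0],
  [0,0,0,0,0,0,0],
  [0,0,0,0,0,0,0],
  [0,0,0,0,0,0,0],
  [0,0,0,0,0,0,0],
  [0,0,0,0,0,0,0],
  [0,0,0,0,0,0,0],
  [0,0,0,0,0,0,0],
], force=12)

```text
time_s: 13.4
ee_pos: [0.4944, 0.1891, 0.0352]
eef_rot: [3.141, 0.0, 2.759]
force: [-1.1, -2.2, 6.0]
grip_width: 0.0398
grip_force: 12.3
```

```bash
python3 -c "
from h import *
st(); d(.565,-.044,.06)"
```

```text
{'time_s': np.float64(13.4), 'ee_pos': array([0.4944, 0.1891, 0.0352]), 'eef_rot': array([3.1415e+00, 4.0000e-04, 2.7588e+00]), 'force': array([-1.0632, -2.2184,  6.0124]), 'grip_width': np.float64(0.0398), 'grip_force': np.float64(12.2686), 'qpos': array([ 2.9620e-01,  4.6190e-01,  1.7341e+00, -2.0000e-04,  9.4520e-01,
       -8.9170e-01])}
shift units [-3.05 -3.8  -0.49] rz None
```

>>> move_arm([
  [0,0,0,-0.1,0,0,0],
  [0,0,0,-0.2,0,0,0],
  [0,0,0,-0.3,0,0,0],
  [0,0,0,-0.4,0,0,0],
  [0,-0.2,-0.2,0,0,0,0],
  [0,-0.4,-0.5,0,0,0,0],
  [0,-0.5,-0.6,0,0,0,0],
  [0,-0.5,-0.6,0,0,0,0],
  [0,-0.5,-0.6,0,0,0,0],
  [0,-0.5,-0.6,0,0,0,0],
  [0,-0.3,-0.4,0,0,0,0],
  [0,-0.15,-0.3,0,0,0,0],
  [0,0,0,0,0,0,0],
  [0,0,0,0.3,0,0,0],
  [0,0,0,0.26,0,0,0],
  [0,0,0,0.08,0,0,0],
  [0,0,0,0,0,0,0],
  [0,0,0,0,0,0,0],
])

```text
time_s: 15.2
ee_pos: [0.5645, -0.0434, 0.0524]
eef_rot: [-3.142, -0.001, 2.76]
force: [0.1, 0.2, -1.1]
grip_width: 0.0395
grip_force: 11.8
```

```bash
python3 -c "
from h import *
st(); p=wrist(); cv2.imwrite('pics/w4.png',p['color'])"
```

```text
{'time_s': np.float64(15.2), 'ee_pos': array([ 0.5645, -0.0434,  0.0524]), 'eef_rot': array([-3.1415e+00, -7.0000e-04,  2.7597e+00]), 'force': array([ 0.0898,  0.1622, -1.1239]), 'grip_width': np.float64(0.0395), 'grip_force': np.float64(11.7979), 'qpos': array([-1.4140e-01,  5.0560e-01,  1.6166e+00,  1.0000e-04,  1.0202e+00,
       -1.3304e+00])}
```

View pics/w4.png

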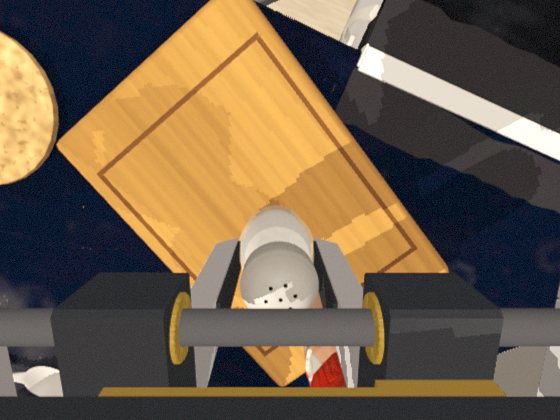

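The salt shaker is held upright, with the jar standing behind it at about (325,360). I release it and go to the tape.

>>> move_arm([
  [0,0,0,0.02,0,0,0],
  [0.7,0,0,0,0,0,0],
  [0.7,0,0,0,0,0,0],
  [0.7,0,0,0,0,0,0],
  [0.7,0,0,-0.3,0,0,0],
  [0.7,0,0,-0.6,0,0,0],
  [0.7,0,0,-0.7,0,0,0],
  [0.7,0.3,0.21,-0.5,0,0,0],
  [0.8,0.5,0.4,0,0,0,0],
  [0.8,0.6,0.5,0,0,0,0],
  [0.8,0.6,0.5,0,0,0,0],
  [0.8,0.6,0.5,0,0,0,0],
  [0.8,0.6,0.5,0,0,0,0],
  [0.8,0.6,0.5,0,0,0,0],
  [0.8,0.5,0.3,0,0,0,0],
  [0.8,0.38,0.3,0,0,0,0],
])

```text
time_s: 16.85
ee_pos: [0.416, 0.2167, 0.1582]
eef_rot: [3.141, 0.001, 2.76]
force: [0.3, 0.3, -0.1]
grip_width: 0.0751
grip_force: 0.0
```

>>> move_arm([
  [0.8,0,0,0,0,0,-0.1],
  [0.8,0,0,0,0,0,-0.15],
  [0.8,0,0,0,0,0,-0.15],
  [0.8,0,0,0,0,0,-0.15],
  [0.8,0,0,0,0,0,-0.1],
  [0.8,0,0,0,0,0,0],
  [0.8,0,0,0,0,0,0],
])

```text
time_s: 17.55
ee_pos: [0.4171, 0.2155, 0.1576]
eef_rot: [3.141, 0.001, -2.878]
force: [-0.8, 0.9, -0.8]
grip_width: 0.0757
grip_force: 0.0
```

Run:
```python
from h import *
st(); p=wrist(); im=p["color"]; hsv=cv2.cvtColor(im,cv2.COLOR_BGR2HSV).astype(int)
red=((hsv[...,0]<8)|(hsv[...,0]>170))&(hsv[...,1]>120)&(hsv[...,2]>70)
_,l,s,c=cv2.connectedComponentsWithStats(red.astype(np.uint8)); print(s[1:][s[1:,4]>300],c[1:][s[1:,4]>300])
q=proj(p,[[.4167,.2158,.06]])[0]; print(q)
k=l[int(q[1]),int(q[0])]; m=cv2.morphologyEx((l==k).astype(np.uint8),cv2.MORPH_CLOSE,np.ones((7,7)))>0
print(fit(p,"tape_measure",[.4205,.2169,1.84],mask=m)); d(.4167,.2158,.04,3.408)
cs,_=cv2.findContours(m.astype(np.uint8),0,1); cv2.drawContours(im,cs,-1,(0,255,0),1); print(cv2.minAreaRect(cs[0]))
cv2.imwrite("pics/w5.png",im)
```

```text
{'time_s': np.float64(17.55), 'ee_pos': array([0.4171, 0.2155, 0.1576]), 'eef_rot': array([ 3.1415e+00,  8.0000e-04, -2.8776e+00]), 'force': array([-0.8433,  0.9049, -0.7985]), 'grip_width': np.float64(0.0757), 'grip_force': np.float64(0.0), 'qpos': array([ 0.3988,  0.1684,  1.8003,  0.    ,  1.1721, -1.436 ])}
[[ 258  163   42   81 3274]] [[278.29230299 203.65607819]]
[277.20361751 211.82829285]
(array([0.4198, 0.2171, 1.8216]), np.float64(0.055))
shift units [0.01 0.01 2.35] rz -6.285
((278.5, 203.0), (80.0, 41.0), 90.0)
```

View pics/w5.png

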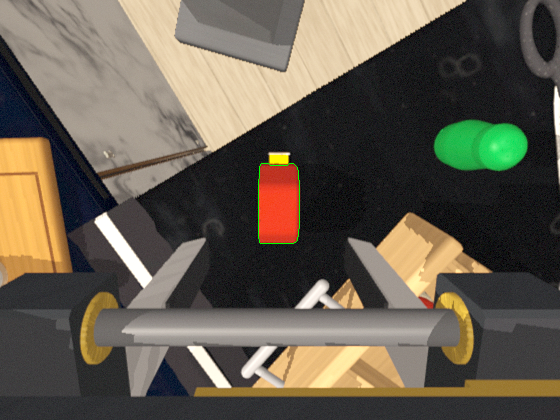

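The tape is aligned with the closing axis (contour columns 258–300, centre 278). I descend and grip.

>>> move_arm([
  [0.75,0,0.02,0.25,0,0,0],
  [0.75,0,0,0.5,0,0,0],
  [0.75,0,0,0.5,0,0,0],
  [0.75,0,0,0.5,0,0,0],
  [0.75,0,0,0.5,0,0,0],
  [0.75,0,0,0.3,0,0,0],
  [0.75,0,0,0.1,0,0,0],
  [0.75,0,0,0,0,0,0],
  [0,0,0,0,0,0,0],
  [0,0,0,0,0,0,0],
  [0,0,0,0,0,0,0],
  [0,0,0,0,0,0,0],
  [0,0,0,0,0,0,0],
  [0,0,0,0,0,0,0],
  [0,0,0,0,0,0,0],
  [0,0,0,0,0,0,0],
], force=15)

```text
time_s: 19.2
ee_pos: [0.4168, 0.2165, 0.0246]
eef_rot: [3.142, 0.0, -2.874]
force: [-1.5, 0.0, 4.7]
grip_width: 0.0336
grip_force: 15.0
```

```bash
python3 -c "
from h import *
st(); d(.4900,-.067,.06)"
```

```text
{'time_s': np.float64(19.2), 'ee_pos': array([0.4168, 0.2165, 0.0246]), 'eef_rot': array([ 3.1415e+00,  3.0000e-04, -2.8744e+00]), 'force': array([-1.4884,  0.0432,  4.7428]), 'grip_width': np.float64(0.0336), 'grip_force': np.float64(14.964), 'qpos': array([ 4.0100e-01,  3.7130e-01,  1.9047e+00,  1.0000e-04,  8.6530e-01,
       -1.4371e+00])}
shift units [ 0.08 -5.85 -0.71] rz None
```

>>> move_arm([
  [0,0,0,-0.2,0,0,0],
  [0,0,0,-0.4,0,0,0],
  [0,0,0,-0.4,0,0,0],
  [0,0.08,-0.3,0,0,0,0],
  [0,0,-0.6,0,0,0,0],
  [0,0,-0.7,0,0,0,0],
  [0,0,-0.7,0,0,0,0],
  [0,0,-0.7,0,0,0,0],
  [0,0,-0.7,0,0,0,0],
  [0,0,-0.7,0,0,0,0],
  [0,0,-0.7,0,0,0,0],
  [0,0,-0.5,0,0,0,0],
  [0,0,-0.25,0,0,0,0],
  [0,0,0,0,0,0,0],
  [0,0,0,0.3,0,0,0],
  [0,0,0,0.26,0,0,0],
  [0,0,0,0.1,0,0,0],
  [0,0,0,0,0,0,0],
])

```text
time_s: 21.0
ee_pos: [0.4897, -0.0659, 0.0409]
eef_rot: [3.141, -0.001, -2.873]
force: [-0.3, 0.6, -2.1]
grip_width: 0.034
grip_force: 15.0
```

```bash
python3 -c "
from h import *
st()"
```

```text
{'time_s': np.float64(21.0), 'ee_pos': array([ 0.4897, -0.0659,  0.0409]), 'eef_rot': array([ 3.1409e+00, -1.0000e-03, -2.8735e+00]), 'force': array([-0.3314,  0.6014, -2.0552]), 'grip_width': np.float64(0.034), 'grip_force': np.float64(14.9814), 'qpos': array([-2.0800e-01,  3.8820e-01,  1.8292e+00,  2.0000e-04,  9.2550e-01,
       -2.0470e+00])}
```

>>> move_arm([
  [0.7,0,0,0,0,0,0],
  [0.7,0,0,0,0,0,0],
  [0.7,0,0,0,0,0,0],
  [0.7,0,0,-0.3,0,0,0],
  [0.7,0,0,-0.6,0,0,0],
  [0.7,0,0,-0.7,0,0,0],
  [0.7,0,0,-0.6,0,0,0.08],
  [0.7,0,0,-0.3,0,0,0.15],
  [0.7,0,0,0,0,0,0.15],
  [0.7,0,0,0,0,0,0.15],
  [0.7,0,0,0,0,0,0.1],
])

```text
time_s: 22.1
ee_pos: [0.4901, -0.0668, 0.1668]
eef_rot: [3.142, 0.001, 2.773]
force: [0.3, -0.3, 0.4]
grip_width: 0.066
grip_force: 0.0
```

>>> move_arm([
  [0.7,0.08,0.3,0,0,0,0],
  [0.7,0.2,0.6,0,0,0,0],
  [0.7,0.2,0.8,0,0,0,0],
  [0.7,0.2,0.8,0,0,0,0],
  [0.7,0.2,0.8,0,0,0,0],
  [0.7,0.2,0.8,0,0,0,0],
  [0.7,0.2,0.8,0,0,0,0],
  [0.7,0.2,0.7,0,0,0,0],
  [0.7,0.1,0.4,0,0,0,0],
  [0.7,0,0.1,0,0,0,0],
  [0.7,0,0,0,0,0,0],
  [0.7,0,0,0,0,0,0],
])

```text
time_s: 23.3
ee_pos: [0.5245, 0.2454, 0.1665]
eef_rot: [-3.141, 0.0, 2.778]
force: [0.2, 0.3, 0.8]
grip_width: 0.0658
grip_force: 0.0
```

Run:
```python
from h import *
st(); p=wrist("pics/w6.png"); print(proj(p,[.5234,.2468,.06]))
t=ctrl.camera("top"); cv2.imwrite("pics/t6.png",np.hstack([cv2.resize(p["color"][150:350,180:400],(440,400)),cv2.resize(t["color"][130:230,320:410],(360,400))]))
```

```text
{'time_s': np.float64(23.3), 'ee_pos': array([0.5245, 0.2454, 0.1665]), 'eef_rot': array([-3.1414e+00,  1.0000e-04,  2.7781e+00]), 'force': array([0.2032, 0.2845, 0.7931]), 'grip_width': np.float64(0.0658), 'grip_force': np.float64(0.0), 'qpos': array([ 3.7450e-01,  3.9740e-01,  1.4828e+00, -2.0000e-04,  1.2615e+00,
       -8.3270e-01])}
[[277.22209193 208.02356991]]
```

View pics/t6.png

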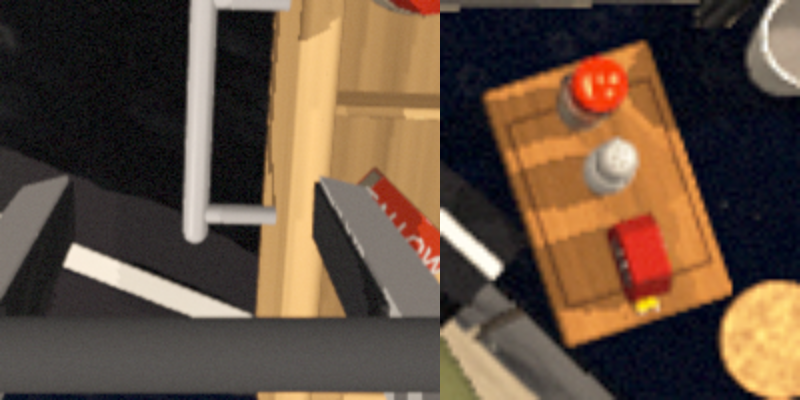

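The three things stand upright on the board. The bar runs from about (282,152) to (278,262) in wrist pixels, so I work out its axis.

Run:
```python
from h import *
p=wrist(); im=p["color"]; g=cv2.cvtColor(im,cv2.COLOR_BGR2GRAY).astype(int)
pts=[]
for r in range(160,255,6):
    w=np.where(g[r,255:300]>90)[0]; w=w[w<38]
    if len(w)>5: 
        pts.append(at_z(p,255+(w.min()+w.max())/2,r,.06)[:2])
pts=np.array(pts); a=np.polyfit(pts[:,0],pts[:,1],1); print(len(pts),np.arctan(a[0])+np.pi, np.abs(np.polyval(a,pts[:,0])-pts[:,1]).max())
R2=R.from_euler("xyz",ctrl.get_obs()["eef_rot"]).as_matrix(); o=ctrl.get_obs()["ee_pos"]
print(((pts-o[:2])@R2[:2,:2]).round(4)[::3])
d(.5234,.2468,.041)
```

```text
16 2.745246367328568 0.0003339046698777326
[[ 0.0422  0.0039]
 [ 0.0272  0.0036]
 [ 0.0119  0.0028]
 [-0.0038  0.0024]
 [-0.0199  0.0015]
 [-0.0364  0.0016]]
shift units [0.03 0.02 2.51] rz None
```

>>> move_arm([
  [0.28,0,0.05,0,0,0,0.03],
  [0.28,0,0,0,0,0,0],
  [0.28,0,0,0,0,0,0],
  [0.28,0,0,0.2,0,0,0],
  [0.28,0,0,0.3,0,0,0],
  [0.28,0,0,0.4,0,0,0],
  [0.28,0,0,0.4,0,0,0],
  [0.28,0,0,0.4,0,0,0],
  [0.28,0,0,0.4,0,0,0],
  [0.28,0,0,0.3,0,0,0],
  [0.28,0,0,0.1,0,0,0],
  [0,0,0,0,0,0,0],
  [0,0,0,0,0,0,0],
  [0,0,0,0,0,0,0],
  [0,0,0,0,0,0,0],
], force=30)

```text
time_s: 24.95
ee_pos: [0.5257, 0.2489, 0.0422]
eef_rot: [3.141, 0.001, 2.749]
force: [-0.1, -0.5, 2.5]
grip_width: 0.0101
grip_force: 30.0
```

```bash
python3 -c "
from h import *
st()"
```

```text
{'time_s': np.float64(24.95), 'ee_pos': array([0.5257, 0.2489, 0.0422]), 'eef_rot': array([3.1407e+00, 1.0000e-03, 2.7488e+00]), 'force': array([-0.1338, -0.5121,  2.4563]), 'grip_width': np.float64(0.0101), 'grip_force': np.float64(29.9983), 'qpos': array([ 0.3792,  0.5485,  1.5766, -0.    ,  1.0152, -0.7988])}
```

>>> move_arm([
  [0,0,-0.1,0,0,0,0],
  [0,0,-0.2,0,0,0,0],
  [0,0,-0.25,0,0,0,0],
  [0,0,-0.25,0,0,0,0],
  [0,0,-0.25,0,0,0,0],
  [0,0,-0.25,0,0,0,0],
  [0,0,-0.25,0,0,0,0],
  [0,0,-0.25,0,0,0,0],
  [0,0,-0.2,0,0,0,0],
  [0,0,-0.15,0,0,0,0],
  [0,0,-0.1,0,0,0,0],
  [0,0,0,0,0,0,0],
])

```text
time_s: 26.15
ee_pos: [0.4816, 0.1441, 0.0421]
eef_rot: [3.142, -0.0, 2.748]
force: [-5.5, 1.1, 9.8]
grip_width: 0.01
grip_force: 30.0
```

```bash
python3 -c "
from h import *
st()"
```

```text
{'time_s': np.float64(26.15), 'ee_pos': array([0.4816, 0.1441, 0.0421]), 'eef_rot': array([ 3.1416e+00, -5.0000e-04,  2.7483e+00]), 'force': array([-5.5039,  1.1359,  9.7811]), 'grip_width': np.float64(0.01), 'grip_force': np.float64(29.9994), 'qpos': array([ 2.1770e-01,  4.0170e-01,  1.8056e+00,  4.0000e-04,  9.3470e-01,
       -9.6000e-01])}
```

>>> move_arm([
  [0,0,-0.05,0,0,0,0],
  [0,0,-0.05,0,0,0,0],
  [0,0,0,0,0,0,0],
])

```text
time_s: 26.45
ee_pos: [0.4803, 0.141, 0.0422]
eef_rot: [3.139, 0.0, 2.748]
force: [-1.7, 12.4, 4.9]
grip_width: 0.0098
grip_force: 30.0
```

```bash
python3 -c "
from h import *
st()"
```

```text
{'time_s': np.float64(26.45), 'ee_pos': array([0.4803, 0.141 , 0.0422]), 'eef_rot': array([3.1387e+00, 3.0000e-04, 2.7483e+00]), 'force': array([-1.7168, 12.3911,  4.8521]), 'grip_width': np.float64(0.0098), 'grip_force': np.float64(29.9979), 'qpos': array([ 0.2112,  0.3965,  1.8132,  0.0028,  0.93  , -0.968 ])}
```

>>> move_arm([
  [0,0,0.04,0,0,0,0],
  [0.28,0,0,0,0,0,0],
  [0.28,0,0,0,0,0,0],
  [0.28,0,0,0,0,0,0],
  [0.28,0,0,-0.2,0,0,0],
  [0.28,0,0,-0.5,0,0,0],
  [0.28,0,0,-0.7,0,0,0],
  [0.28,0,0,-0.7,0,0,0],
  [0.9,0,0,-0.7,0,0,0],
  [0.9,0.3,0.35,0,0,0,0],
  [0.9,0.4,0.5,0,0,0,0],
  [0.9,0.4,0.5,0,0,0,0],
  [0.9,0.4,0.4,0,0,0,0],
  [0.9,0,0,0,0,0,0],
  [0.9,0,0,0,0,0,0],
])

```text
time_s: 27.95
ee_pos: [0.4452, 0.2516, 0.1819]
eef_rot: [3.142, 0.0, 2.75]
force: [0.7, 0.2, 0.1]
grip_width: 0.0787
grip_force: 0.0
```

Run:
```python
from h import *
st(); p=wrist("pics/w7.png")
for r in ctrl.cut_out("egg_timer",p)[:3]:
    ys,xs=np.where(r["mask"]); print(r["conf"],r["centre"],xs.min(),xs.max(),ys.min(),ys.max(), fit(p,"egg_timer",[.445,.25,0],z=.016,mask=r["mask"]))
```

```text
{'time_s': np.float64(27.95), 'ee_pos': array([0.4452, 0.2516, 0.1819]), 'eef_rot': array([3.1415e+00, 3.0000e-04, 2.7499e+00]), 'force': array([0.7082, 0.2322, 0.1025]), 'grip_width': np.float64(0.0787), 'grip_force': np.float64(0.0), 'qpos': array([ 4.4280e-01,  2.3500e-01,  1.6596e+00, -2.0000e-04,  1.2466e+00,
       -7.3630e-01])}
0.71 [196.0, 286.4] 255 317 167 233 (array([ 0.4482,  0.2614, -0.3065]), np.float64(0.038))
```

View pics/w7.png

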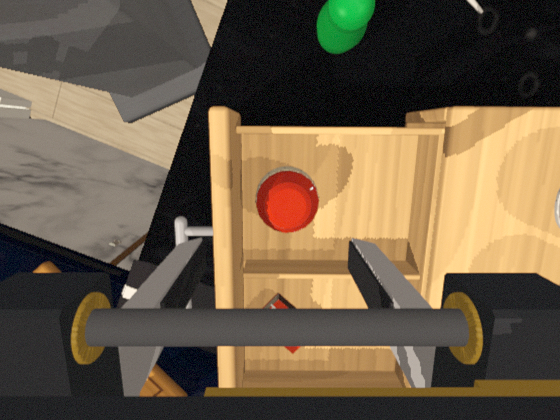

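The timer is centred at (287,200) in its compartment, only about 14 mm from the panel. I therefore close across the compartment's width and rotate 90° first.

>>> move_arm([
  [0.85,0.13,0.2,0,0,0,0],
  [0.85,0,0,0,0,0,0.07],
  [0.85,0,0,0,0,0,0.15],
  [0.85,0,0,0,0,0,0.15],
  [0.85,0,0,0,0,0,0.15],
  [0.85,0,0,0,0,0,0.15],
  [0.85,0,0,0,0,0,0.15],
  [0.85,0,0,0,0,0,0.15],
  [0.85,0,0,0,0,0,0.15],
  [0.85,0,0,0,0,0,0.15],
  [0.85,0,0,0,0,0,0.15],
  [0.85,0,0,0,0,0,0.15],
  [0.85,0,0,0,0,0,0],
  [0.85,0,0,0,0,0,0],
])

```text
time_s: 29.45
ee_pos: [0.4432, 0.2634, 0.1815]
eef_rot: [-3.142, 0.0, 1.183]
force: [-0.3, -0.6, -0.5]
grip_width: 0.0801
grip_force: 0.0
```

Run:
```python
from h import *
st(); p=wrist()
for r in ctrl.cut_out("egg_timer",p)[:3]:
    ys,xs=np.where(r["mask"]); print(r["conf"],r["centre"],xs.min(),xs.max(),ys.min(),ys.max(), b:=fit(p,"egg_timer",[.4482,.2614,0],z=.016,mask=r["mask"])); d(b[0][0],b[0][1],.021)
t=ctrl.camera("top")
for n in("coaster","mug"): print(n,[fit(t,n,x0,mask=r["mask"]) for x0 in([[.4148,-.194,0]] if n=="coaster" else [[.65,-.2,0]]) for r in ctrl.cut_out(n,t)[:2]])
```

```text
{'time_s': np.float64(29.45), 'ee_pos': array([0.4432, 0.2634, 0.1815]), 'eef_rot': array([-3.1415,  0.    ,  1.183 ]), 'force': array([-0.295 , -0.5639, -0.5197]), 'grip_width': np.float64(0.0801), 'grip_force': np.float64(0.0), 'qpos': array([0.4651, 0.2449, 1.6485, 0.    , 1.2483, 0.8529])}
0.9 [199.9, 279.1] 250 312 169 234 (array([ 0.4478,  0.2612, -0.0966]), np.float64(0.058))
shift units [-0.    0.1   3.21] rz None
coaster [(array([ 0.4157, -0.1945,  0.2073]), np.float64(0.05))]
mug [(array([ 0.6607, -0.2143,  0.0594]), np.float64(0.215))]
```

>>> move_arm([
  [0.85,0,0.09,0.2,0,0,0],
  [0.85,0,0,0.5,0,0,0],
  [0.85,0,0,0.5,0,0,0],
  [0.85,0,0,0.5,0,0,0],
  [0.85,0,0,0.5,0,0,0],
  [0.85,0,0,0.4,0,0,0],
  [0.85,0,0,0.3,0,0,0],
  [0.85,0,0,0.2,0,0,0],
  [0.85,0,0,0.08,0,0,0],
  [0.85,0,0,0,0,0,0],
  [0,0,0,0,0,0,0],
  [0,0,0,0,0,0,0],
  [0,0,0,0,0,0,0],
  [0,0,0,0,0,0,0],
  [0,0,0,0,0,0,0],
], force=12)

```text
time_s: 31.2
ee_pos: [0.4476, 0.2617, 0.023]
eef_rot: [3.141, -0.001, 1.179]
force: [-1.1, -1.9, 7.4]
grip_width: 0.0621
grip_force: 12.0
```

```bash
python3 -c "
from h import *
st(); d(.4155,-.1945,.131)"
```

```text
{'time_s': np.float64(31.2), 'ee_pos': array([0.4476, 0.2617, 0.023 ]), 'eef_rot': array([ 3.1410e+00, -7.0000e-04,  1.1788e+00]), 'force': array([-1.067 , -1.8747,  7.3796]), 'grip_width': np.float64(0.0621), 'grip_force': np.float64(12.0012), 'qpos': array([ 0.4585,  0.4621,  1.7706, -0.    ,  0.908 ,  0.8504])}
shift units [-8.68  2.89 -2.16] rz None
```

>>> move_arm([
  [0,0,0,-0.1,0,0,0],
  [0,0,0,-0.3,0,0,0],
  [0,0,0,-0.5,0,0,0],
  [0,0,0,-0.5,0,0,0],
  [0,0,0,-0.5,0,0,0],
  [0,0,0,-0.3,0,0,0],
  [0,-0.3,0.1,0,0,0,0],
  [0,-0.6,0.2,0,0,0,0],
  [0,-0.7,0.23,0,0,0,0],
  [0,-0.7,0.23,0,0,0,0],
  [0,-0.7,0.23,0,0,0,0],
  [0,-0.7,0.23,0,0,0,0],
  [0,-0.7,0.23,0,0,0,0],
  [0,-0.7,0.23,0,0,0,0],
  [0,-0.7,0.23,0,0,0,0],
  [0,-0.7,0.23,0,0,0,0],
  [0,-0.7,0.23,0,0,0,0],
  [0,-0.7,0.23,0,0,0,0],
  [0,-0.5,0.3,0,0,0,0],
  [0,-0.28,0.22,0,0,0,0],
])

```text
time_s: 33.2
ee_pos: [0.4245, -0.2011, 0.1316]
eef_rot: [-3.14, 0.0, 1.177]
force: [0.5, 1.8, 0.0]
grip_width: 0.0616
grip_force: 12.0
```

>>> move_arm([
  [0,0,0,0,0,0,0],
  [0,0,0,0.3,0,0,0],
  [0,0,0,0.5,0,0,0],
  [0,0,0,0.5,0,0,0],
])

```text
time_s: 33.6
ee_pos: [0.4255, -0.1979, 0.0665]
eef_rot: [3.142, -0.0, 1.18]
force: [0.7, 0.2, -0.4]
grip_width: 0.0622
grip_force: 12.0
```

Run:
```python
from h import *
st(); p=wrist("pics/w8.png"); t=ctrl.camera("top")
print([fit(t,"coaster",[.4155,-.1945,0],mask=r["mask"]) for r in ctrl.cut_out("coaster",t)[:1]])
print([fit(p,"coaster",[.4155,-.1945,0],mask=r["mask"]) for r in ctrl.cut_out("coaster",p)[:1]])
d(.4155,-.1945,.014)
```

```text
{'time_s': np.float64(33.6), 'ee_pos': array([ 0.4255, -0.1979,  0.0665]), 'eef_rot': array([ 3.1416e+00, -2.0000e-04,  1.1798e+00]), 'force': array([ 0.7065,  0.2455, -0.3944]), 'grip_width': np.float64(0.0622), 'grip_force': np.float64(11.9997), 'qpos': array([-5.1350e-01,  2.9720e-01,  1.8829e+00,  2.0000e-04,  9.6150e-01,
       -1.2250e-01])}
[(array([ 0.4151, -0.1877,  0.0417]), np.float64(0.584))]
[(array([ 0.4187, -0.1914, -0.1438]), np.float64(0.529))]
shift units [-0.01 -0.22  1.08] rz None
```

View pics/w8.png

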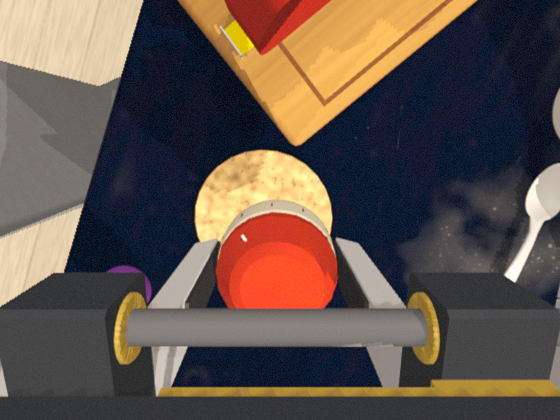

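The timer is held upright. The coaster's centre is at column 263 against the timer's 278, which matches the −11 mm correction.

>>> move_arm([
  [0,0,-0.11,0,0,0,0],
  [0,0,-0.11,0.2,0,0,0],
  [0,0,0,0.4,0,0,0],
  [0,0,0,0.3,0,0,0],
  [0,0,0,0.12,0,0,0],
  [0,0,0,0.05,0,0,0],
  [0,0,0,0,0,0,0],
])

```text
time_s: 34.5
ee_pos: [0.4155, -0.1949, 0.0142]
eef_rot: [3.141, 0.0, 1.179]
force: [-0.1, -0.5, -0.5]
grip_width: 0.0617
grip_force: 12.0
```

Run:
```python
from h import *
st()
```

```text
{'time_s': np.float64(34.5), 'ee_pos': array([ 0.4155, -0.1949,  0.0142]), 'eef_rot': array([3.1414, 0.    , 1.1788]), 'force': array([-0.0765, -0.4856, -0.4761]), 'grip_width': np.float64(0.0617), 'grip_force': np.float64(11.9999), 'qpos': array([-0.5184,  0.372 ,  1.9377,  0.    ,  0.8318, -0.1264])}
```

>>> move_arm([
  [0,0,0,0.02,0,0,0],
  [0.85,0,0,0,0,0,0],
  [0.85,0,0,0,0,0,0],
  [0.85,0,0,0,0,0,0],
  [0.85,0,0,-0.2,0,0,0],
  [0.85,0,0,-0.4,0,0,0],
  [0.85,0,0,-0.6,0,0,0],
  [0.85,0,0,-0.6,0,0,-0.07],
  [0.85,0,0,-0.6,0,0,-0.15],
  [0.6,0,0,-0.6,0,0,-0.15],
  [0.28,0,0,0,0,0,-0.15],
  [0.28,0,0,0,0,0,-0.15],
  [0.28,0,0,0,0,0,-0.15],
  [0.28,0,0,0,0,0,-0.15],
  [0.28,0,0,0,0,0,-0.15],
  [0.28,0,0,0,0,0,-0.15],
  [0.28,0,0,0,0,0,-0.15],
  [0.28,0,0,0,0,0,-0.15],
])

```text
time_s: 36.3
ee_pos: [0.4155, -0.1948, 0.1637]
eef_rot: [-3.142, 0.001, 2.755]
force: [-0.7, 0.2, 0.3]
grip_width: 0.0268
grip_force: 0.0
```

>>> move_arm([
  [0.28,0.07,0.3,0,0,0,0],
  [0.28,0.1,0.6,0,0,0,0],
  [0.28,0.15,0.7,0,0,0,0],
  [0.28,0.15,0.7,0,0,0,0],
  [0.28,0.15,0.7,0,0,0,0],
  [0.28,0.15,0.7,0,0,0,0],
  [0.28,0.15,0.7,0,0,0,0],
  [0.28,0.15,0.7,0,0,0,0],
  [0.28,0.15,0.7,0,0,0,0],
  [0.28,0.1,0.5,0,0,0,0],
  [0.28,0.05,0.4,0,0,0,0],
  [0.28,0,0,0,0,0,0],
  [0.28,0,0,0,0,0,0],
])

```text
time_s: 37.6
ee_pos: [0.4802, 0.1406, 0.1633]
eef_rot: [-3.141, 0.0, 2.75]
force: [-0.7, -0.7, -0.7]
grip_width: 0.0261
grip_force: 0.0
```

Run:
```python
from h import *
st(); d(.4807,.1424,.042,2.75); p=wrist(); t=ctrl.camera("top")
print([fit(t,"egg_timer",[.4155,-.195,0],z=.006,mask=r["mask"]) for r in ctrl.cut_out("egg_timer",t)[:3]])
cv2.imwrite("pics/t9.png",np.hstack([cv2.resize(p["color"],(480,360)),cv2.resize(t["color"][150:250,340:440],(300,300),interpolation=2)[[*range(300)]+[0]*60]]))
```

```text
{'time_s': np.float64(37.6), 'ee_pos': array([0.4802, 0.1406, 0.1633]), 'eef_rot': array([-3.1415e+00,  1.0000e-04,  2.7495e+00]), 'force': array([-0.7002, -0.7183, -0.6557]), 'grip_width': np.float64(0.0261), 'grip_force': np.float64(0.0), 'qpos': array([ 2.1170e-01,  2.3020e-01,  1.7114e+00, -2.0000e-04,  1.2000e+00,
       -9.6690e-01])}
shift units [0.01 0.04 2.43] rz -0.0
[(array([ 0.4127, -0.1988,  0.1599]), np.float64(0.076))]
```

View pics/t9.png

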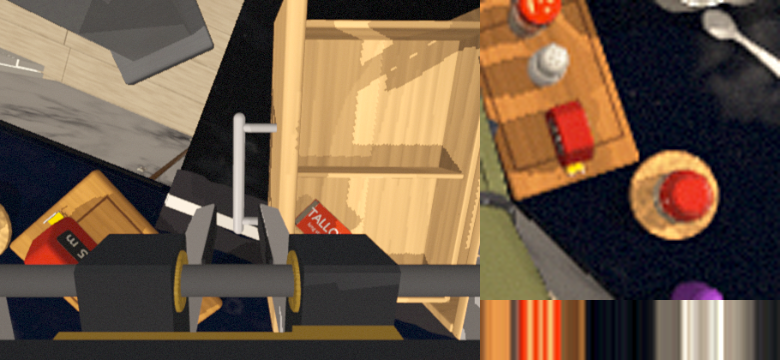

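The timer stands on the coaster, and the bar lies between the fingers at column ~281. I regrip the handle and push the drawer shut.

>>> move_arm([
  [0.28,0,0.04,0.2,0,0,0],
  [0.28,0,0,0.4,0,0,0],
  [0.28,0,0,0.5,0,0,0],
  [0.28,0,0,0.5,0,0,0],
  [0.28,0,0,0.4,0,0,0],
  [0.28,0,0,0.3,0,0,0],
  [0.28,0,0,0.12,0,0,0],
  [0,0,0,0,0,0,0],
  [0,0,0,0,0,0,0],
  [0,0,0,0,0,0,0],
  [0,0,0,0,0,0,0],
], force=30)

```text
time_s: 38.85
ee_pos: [0.4816, 0.1426, 0.0425]
eef_rot: [3.141, 0.001, 2.749]
force: [-0.0, -1.7, 1.4]
grip_width: 0.0101
grip_force: 30.0
```

>>> move_arm([
  [0,0,0.1,0,0,0,0],
  [0,0,0.2,0,0,0,0],
  [0,0,0.25,0,0,0,0],
  [0,0,0.25,0,0,0,0],
  [0,0,0.25,0,0,0,0],
  [0,0,0.25,0,0,0,0],
  [0,0,0.25,0,0,0,0],
  [0,0,0.25,0,0,0,0],
  [0,0,0.25,0,0,0,0],
  [0,0,0.25,0,0,0,0],
  [0,0,0.25,0,0,0,0],
  [0,0,0.25,0,0,0,0],
  [0,0,0.2,0,0,0,0],
  [0,0,0.15,0,0,0,0],
  [0,0,0.1,0,0,0,0],
  [0,0,0,0,0,0,0],
])

```text
time_s: 40.45
ee_pos: [0.5448, 0.293, 0.0425]
eef_rot: [-3.141, 0.003, 2.749]
force: [6.1, -10.2, 6.6]
grip_width: 0.0101
grip_force: 30.0
```

Run:
```python
from h import *
st(); o=ctrl.get_obs()["ee_pos"]; print(np.hypot(*(o[:2]-[.4803,.141])))
```

```text
{'time_s': np.float64(40.45), 'ee_pos': array([0.5448, 0.293 , 0.0425]), 'eef_rot': array([-3.1411e+00,  2.7000e-03,  2.7492e+00]), 'force': array([  6.1232, -10.2322,   6.6129]), 'grip_width': np.float64(0.0101), 'grip_force': np.float64(29.9688), 'qpos': array([ 0.4353,  0.619 ,  1.4602, -0.0026,  1.0609, -0.7419])}
0.1651014440590074
```

>>> move_arm([
  [0,0,0.04,0,0,0,0],
  [0,0,0.04,0,0,0,0],
  [0,0,0,0,0,0,0],
])

```text
time_s: 40.75
ee_pos: [0.5448, 0.2931, 0.0423]
eef_rot: [-3.133, 0.0, 2.748]
force: [-8.6, -36.4, 20.7]
grip_width: 0.0102
grip_force: 30.0
```

Run:
```python
from h import *
st()
```

```text
{'time_s': np.float64(40.75), 'ee_pos': array([0.5448, 0.2931, 0.0423]), 'eef_rot': array([-3.1334e+00,  2.0000e-04,  2.7485e+00]), 'force': array([ -8.623 , -36.4175,  20.6656]), 'grip_width': np.float64(0.0102), 'grip_force': np.float64(29.982), 'qpos': array([ 0.4368,  0.6234,  1.4533, -0.0065,  1.0708, -0.7377])}
```

>>> move_arm([
  [0,0,-0.04,0,0,0,0],
  [0,0,-0.03,0,0,0,0],
  [0.26,0,0,0,0,0,0],
  [0.26,0,0,0,0,0,0],
  [0.26,0,0,0,0,0,0],
  [0.26,0,0,-0.2,0,0,0],
  [0.26,0,0,-0.5,0,0,0],
  [0.26,0,0,-0.6,0,0,0],
  [0.26,0,0,-0.6,0,0,0],
  [0.6,0,0,-0.6,0,0,0],
  [0.7,0,-0.3,-0.2,0,0,0],
  [0.7,-0.1,-0.6,0,0,0,0],
  [0.7,-0.2,-0.7,0,0,0,0],
  [0.7,-0.2,-0.7,0,0,0,0],
  [0.7,-0.2,-0.7,0,0,0,0],
  [0.7,-0.2,-0.7,0,0,0,0],
  [0.7,-0.2,-0.7,0,0,0,0],
  [0.7,-0.2,-0.7,0,0,0,0],
  [0.7,-0.2,-0.7,0,0,0,0],
  [0.7,-0.2,-0.7,0,0,0,0],
])

```text
time_s: 42.75
ee_pos: [0.4975, -0.0407, 0.1778]
eef_rot: [3.141, 0.001, 2.749]
force: [0.8, -0.7, -0.1]
grip_width: 0.0654
grip_force: 0.0
```

>>> move_arm([
  [0.7,0,-0.4,0,0,0,0],
  [0.7,0,-0.15,0,0,0,-0.06],
  [0.7,0,0,0,0,0,-0.15],
  [0.7,0,0,0,0,0,-0.15],
  [0.7,0,0,0,0,0,-0.15],
  [0.7,0,0,0,0,0,-0.15],
  [0.7,0,0,0,0,0,0],
  [0.7,0,0,0,0,0,0],
])

```text
time_s: 43.55
ee_pos: [0.4873, -0.0648, 0.1774]
eef_rot: [-3.141, 0.0, -2.879]
force: [-0.6, 0.3, 0.1]
grip_width: 0.0655
grip_force: 0.0
```

Run:
```python
from h import *
st(); d(.4897,-.0659,.0409,-2.8735); p=wrist("pics/w10.png")
b=[fit(p,"egg_timer",[.4155,-.195,0],z=.006,mask=r["mask"]) for r in ctrl.cut_out("egg_timer",p)[:2]]; print(b)
print([fit(p,"coaster",[.4155,-.1945,0],mask=r["mask"]) for r in ctrl.cut_out("coaster",p)[:2]])
t=ctrl.camera("top"); cv2.imwrite("pics/t10.png",np.hstack([p["color"],cv2.resize(t["color"][100:240,160:300],(240,240))[[*range(240)]+[0]*180]]))
```

```text
{'time_s': np.float64(43.55), 'ee_pos': array([ 0.4873, -0.0648,  0.1774]), 'eef_rot': array([-3.1415e+00,  5.0000e-04, -2.8788e+00]), 'force': array([-0.5743,  0.3116,  0.0827]), 'grip_width': np.float64(0.0655), 'grip_force': np.float64(0.0), 'qpos': array([-2.0670e-01,  1.9580e-01,  1.7186e+00,  1.0000e-04,  1.2267e+00,
       -2.0403e+00])}
shift units [-0.04 -0.03  2.73] rz -0.005
[(array([ 0.4173, -0.1965,  0.1537]), np.float64(0.042))]
[(array([ 0.4195, -0.1903, -0.0485]), np.float64(0.522))]
```

View pics/t10.png

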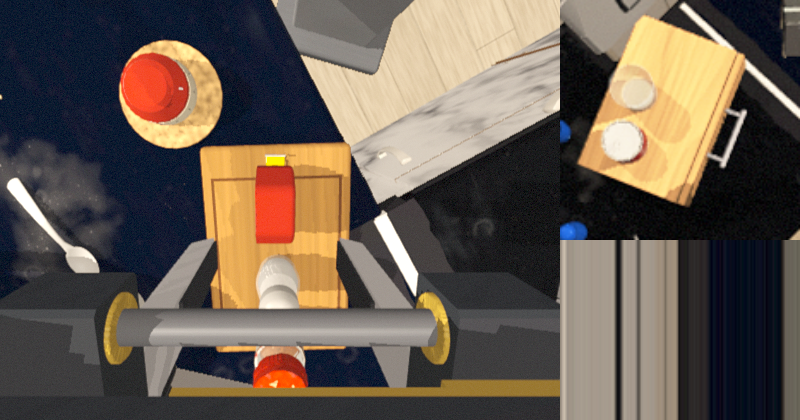

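The drawer is shut and everything stands upright, with the timer on the coaster. Next I pick up the tape.

>>> move_arm([
  [0.7,-0.04,-0.03,0.23,0,0,-0.005],
  [0.7,0,0,0.5,0,0,0],
  [0.7,0,0,0.5,0,0,0],
  [0.7,0,0,0.5,0,0,0],
  [0.7,0,0,0.5,0,0,0],
  [0.7,0,0,0.3,0,0,0],
  [0.7,0,0,0.16,0,0,0],
  [0.7,0,0,0.03,0,0,0],
  [0.7,0,0,0,0,0,0],
  [0,0,0,0,0,0,0],
  [0,0,0,0,0,0,0],
  [0,0,0,0,0,0,0],
  [0,0,0,0,0,0,0],
  [0,0,0,0,0,0,0],
  [0,0,0,0,0,0,0],
  [0,0,0,0,0,0,0],
], force=15)

```text
time_s: 45.35
ee_pos: [0.4897, -0.0658, 0.0411]
eef_rot: [-3.142, 0.0, -2.869]
force: [-1.6, 0.3, 3.6]
grip_width: 0.034
grip_force: 15.0
```

Run:
```python
from h import *
st(); d(.4168,.2165,.0246,-2.8744)
im=cv2.imread("pics/w10.png"); p=ctrl.camera("wrist")
T=np.eye(4); T[:3,:3]=R.from_euler("xyz",[-3.1415,.0005,-2.8788]).as_matrix(); T[:3,3]=[.4873,-.0648,.1774]; p["pose"]=T@p["tool_from_camera"]
m=np.zeros(im.shape[:2],np.uint8); m[30:160,105:235]=(im.max(2)>90)[30:160,105:235]; m=cv2.morphologyEx(m,cv2.MORPH_OPEN,np.ones((5,5))); print(m.sum())
c=max(cv2.findContours(m,0,1)[0],key=cv2.contourArea); mm=np.zeros_like(m); cv2.drawContours(mm,[cv2.convexHull(c)],-1,1,-1); print(fit(p,"coaster",[.4155,-.1945,0],mask=mm>0))
```

```text
{'time_s': np.float64(45.35), 'ee_pos': array([ 0.4897, -0.0658,  0.0411]), 'eef_rot': array([-3.1415e+00,  3.0000e-04, -2.8694e+00]), 'force': array([-1.5805,  0.3347,  3.596 ]), 'grip_width': np.float64(0.034), 'grip_force': np.float64(14.9547), 'qpos': array([-2.0780e-01,  3.8700e-01,  1.8304e+00,  1.0000e-04,  9.2380e-01,
       -2.0509e+00])}
shift units [-0.11  5.83  0.33] rz 0.005
9367
(array([ 0.4188, -0.1907, -0.0081]), np.float64(0.007))
```

>>> move_arm([
  [0,0,0,-0.2,0,0,0],
  [0,0,0,-0.4,0,0,0],
  [0,0,0,-0.4,0,0,0],
  [0,-0.1,0.3,0,0,0,0.005],
  [0,0,0.6,0,0,0,0],
  [0,0,0.7,0,0,0,0],
  [0,0,0.7,0,0,0,0],
  [0,0,0.7,0,0,0,0],
  [0,0,0.7,0,0,0,0],
  [0,0,0.7,0,0,0,0],
  [0,0,0.7,0,0,0,0],
  [0,0,0.5,0,0,0,0],
  [0,0,0.2,0,0,0,0],
  [0,0,0,0,0,0,0],
  [0,0,0,0.3,0,0,0],
  [0,0,0,0.5,0,0,0],
  [0,0,0,0.3,0,0,0],
  [0,0,0,0.1,0,0,0],
  [0,0,0,0,0,0,0],
])

```text
time_s: 47.3
ee_pos: [0.4179, 0.2143, 0.0308]
eef_rot: [-3.141, -0.001, -2.875]
force: [0.3, -0.9, -1.3]
grip_width: 0.034
grip_force: 14.9
```

Run:
```python
from h import *
st(); d(.4168,.2165,.0246,-2.8744)
```

```text
{'time_s': np.float64(47.3), 'ee_pos': array([0.4179, 0.2143, 0.0308]), 'eef_rot': array([-3.1414e+00, -1.0000e-03, -2.8754e+00]), 'force': array([ 0.2743, -0.9102, -1.3455]), 'grip_width': np.float64(0.034), 'grip_force': np.float64(14.9473), 'qpos': array([ 3.9590e-01,  3.6060e-01,  1.9012e+00, -1.0000e-04,  8.8080e-01,
       -1.4410e+00])}
shift units [0.01 0.05 0.12] rz -0.001
```

>>> move_arm([
  [0,0.01,0.05,0,0,0,0],
  [0,0,0,0.1,0,0,0],
  [0,0,0,0.02,0,0,0],
  [0,0,0,0,0,0,0],
  [0.7,0,0,0,0,0,0],
  [0.7,0,0,0,0,0,0],
  [0.7,0,0,0,0,0,0],
  [0.7,0,0,0,0,0,0],
  [0.7,0,0,-0.2,0,0,0],
  [0.7,0,0,-0.5,0,0,0],
  [0.7,0,0,-0.7,0,0,0],
  [0.7,0,0,-0.7,0,0,0],
  [0.7,0,0,-0.6,0,0,0.05],
  [0.7,0,0,0,0,0,0.15],
  [0.7,0,0,0,0,0,0.15],
  [0.7,0,0,0,0,0,0.15],
  [0.7,0,0,0,0,0,0.15],
])

```text
time_s: 49.0
ee_pos: [0.4165, 0.2174, 0.1608]
eef_rot: [3.141, 0.0, 2.753]
force: [-0.7, 0.5, -0.6]
grip_width: 0.0656
grip_force: 0.0
```

>>> move_arm([
  [0.7,-0.18,-0.13,0,0,0,0],
  [0.7,-0.5,-0.4,0,0,0,0],
  [0.7,-0.6,-0.5,0,0,0,0],
  [0.7,-0.6,-0.5,0,0,0,0],
  [0.7,-0.6,-0.5,0,0,0,0],
  [0.7,-0.6,-0.5,0,0,0,0],
  [0.7,-0.6,-0.5,0,0,0,0],
  [0.7,-0.5,-0.4,0,0,0,0],
  [0.7,-0.4,-0.3,0,0,0,0],
  [0.7,-0.1,0,0,0,0,0],
  [0.7,0,0,0,0,0,0],
])

```text
time_s: 50.1
ee_pos: [0.5641, -0.0435, 0.1599]
eef_rot: [3.142, -0.0, 2.761]
force: [-0.9, 0.9, 0.2]
grip_width: 0.0656
grip_force: 0.0
```

Run:
```python
from h import *
st(); d(.5645,-.0434,.0516,2.7597)
t=ctrl.camera("top"); print([fit(t,"tape_measure",[.4205,.2169,1.84],mask=r["mask"]) for r in ctrl.cut_out("tape_measure",t)[:1]])
```

```text
{'time_s': np.float64(50.1), 'ee_pos': array([ 0.5641, -0.0435,  0.1599]), 'eef_rot': array([ 3.1416e+00, -3.0000e-04,  2.7610e+00]), 'force': array([-0.9494,  0.8842,  0.2291]), 'grip_width': np.float64(0.0656), 'grip_force': np.float64(0.0), 'qpos': array([-1.4180e-01,  3.7480e-01,  1.5301e+00,  1.0000e-04,  1.2369e+00,
       -1.3320e+00])}
shift units [-0.01  0.01  2.17] rz 0.001
[(array([0.4139, 0.2134, 1.7122]), np.float64(0.169))]
```

Tape back (the top-view fit agrees with its original reading). Now the salt shaker.

>>> move_arm([
  [0.7,0,0,0.27,0,0,0],
  [0.7,0,0,0.5,0,0,0],
  [0.7,0,0,0.5,0,0,0],
  [0.7,0,0,0.4,0,0,0],
  [0.7,0,0,0.3,0,0,0],
  [0.7,0,0,0.2,0,0,0],
  [0.7,0,0,0,0,0,0],
  [0,0,0,0,0,0,0],
  [0,0,0,0,0,0,0],
  [0,0,0,0,0,0,0],
  [0,0,0,0,0,0,0],
  [0,0,0,0,0,0,0],
  [0,0,0,0,0,0,0],
], force=12)

```text
time_s: 51.5
ee_pos: [0.5643, -0.0431, 0.052]
eef_rot: [3.142, 0.001, 2.759]
force: [-1.8, -2.0, 6.3]
grip_width: 0.0396
grip_force: 12.3
```

Run:
```python
from h import *
st(); d(.4944,.1891,.0352,2.7588)
```

```text
{'time_s': np.float64(51.5), 'ee_pos': array([ 0.5643, -0.0431,  0.052 ]), 'eef_rot': array([3.1415e+00, 9.0000e-04, 2.7588e+00]), 'force': array([-1.8454, -1.9846,  6.3305]), 'grip_width': np.float64(0.0396), 'grip_force': np.float64(12.281), 'qpos': array([-1.4090e-01,  5.0480e-01,  1.6190e+00, -2.0000e-04,  1.0168e+00,
       -1.3288e+00])}
shift units [3.03 3.79 0.33] rz -0.0
```

>>> move_arm([
  [0,0,0,-0.1,0,0,0],
  [0,0,0,-0.2,0,0,0],
  [0,0,0,-0.3,0,0,0],
  [0,0,0,-0.4,0,0,0],
  [0,0.23,0.29,0,0,0,0],
  [0,0.4,0.5,0,0,0,0],
  [0,0.5,0.6,0,0,0,0],
  [0,0.5,0.6,0,0,0,0],
  [0,0.5,0.6,0,0,0,0],
  [0,0.5,0.6,0,0,0,0],
  [0,0.3,0.4,0,0,0,0],
  [0,0.1,0.2,0,0,0,0],
  [0,0,0,0,0,0,0],
  [0,0,0,0.3,0,0,0],
  [0,0,0,0.5,0,0,0],
  [0,0,0,0.3,0,0,0],
  [0,0,0,0.1,0,0,0],
  [0,0,0,0,0,0,0],
])

```text
time_s: 53.3
ee_pos: [0.4945, 0.1886, 0.0414]
eef_rot: [-3.141, -0.001, 2.758]
force: [-0.3, 0.5, -0.7]
grip_width: 0.0394
grip_force: 11.8
```

Run:
```python
from h import *
st(); d(.4944,.1891,.0352,2.7588)
```

```text
{'time_s': np.float64(53.3), 'ee_pos': array([0.4945, 0.1886, 0.0414]), 'eef_rot': array([-3.1411e+00, -5.0000e-04,  2.7578e+00]), 'force': array([-0.3101,  0.4646, -0.7208]), 'grip_width': np.float64(0.0394), 'grip_force': np.float64(11.7967), 'qpos': array([ 2.9510e-01,  4.5250e-01,  1.7307e+00, -1.0000e-04,  9.5910e-01,
       -8.9180e-01])}
shift units [0.01 0.01 0.12] rz -0.001
```

>>> move_arm([
  [0,0.01,0.01,0.08,0,0,0],
  [0,0,0,0.04,0,0,0],
  [0,0,0,0,0,0,0],
  [0.7,0,0,0,0,0,0],
  [0.7,0,0,0,0,0,0],
  [0.7,0,0,0,0,0,0],
  [0.7,0,0,0,0,0,0],
  [0.7,0,0,-0.2,0,0,0],
  [0.7,0,0,-0.5,0,0,0],
  [0.7,0,0,-0.6,0,0,0],
  [0.8,0,0,-0.7,0,0,0],
  [0.9,0,0,-0.6,0,0,0],
])

```text
time_s: 54.5
ee_pos: [0.494, 0.1901, 0.168]
eef_rot: [3.141, 0.001, 2.759]
force: [0.0, 0.3, 0.2]
grip_width: 0.0779
grip_force: 0.0
```

>>> move_arm([
  [1,-0.16,-0.13,0,0,0,0],
  [1,-0.5,-0.4,0,0,0,0],
  [1,-0.6,-0.5,0,0,0,0],
  [1,-0.6,-0.5,0,0,0,0],
  [1,-0.6,-0.5,0,0,0,0],
  [1,-0.6,-0.4,0,0,0,0],
  [1,-0.5,-0.3,0,0,0,0],
  [1,-0.3,-0.2,0,0,0,0],
  [1,-0.1,-0.1,0,0,0,0],
  [1,0,0,0,0,0,0],
  [1,0,0,0,0,0,0],
])

```text
time_s: 55.6
ee_pos: [0.6206, -0.0238, 0.1654]
eef_rot: [3.142, -0.0, 2.759]
force: [0.5, 0.7, 0.8]
grip_width: 0.0938
grip_force: 0.0
```

Run:
```python
from h import *
st(); d(.6218,-.0255,.0943,2.7597); p=wrist(); print([(r["conf"],fit(p,"spice_jar",[.622,-.026,0],z=.016,mask=r["mask"])) for r in ctrl.cut_out("spice_jar",p)[:2]])
```

```text
{'time_s': np.float64(55.6), 'ee_pos': array([ 0.6206, -0.0238,  0.1654]), 'eef_rot': array([ 3.1416e+00, -4.0000e-04,  2.7592e+00]), 'force': array([0.523 , 0.7457, 0.7577]), 'grip_width': np.float64(0.0938), 'grip_force': np.float64(0.0), 'qpos': array([-9.7400e-02,  4.9070e-01,  1.3515e+00,  1.0000e-04,  1.2998e+00,
       -1.2858e+00])}
shift units [-0.04 -0.02  1.42] rz -0.001
[(0.79, (array([ 0.621 , -0.0255,  0.1026]), np.float64(0.068))), (0.44, (array([ 0.622, -0.026,  0.   ]), np.float64(1.0)))]
```

>>> move_arm([
  [1,-0.03,-0.02,0.22,0,0,0],
  [1,0,0,0.5,0,0,0],
  [1,0,0,0.4,0,0,0],
  [1,0,0,0.2,0,0,0],
  [1,0,0,0.1,0,0,0],
  [1,0,0,0,0,0,0],
  [0,0,0,0,0,0,0],
  [0,0,0,0,0,0,0],
  [0,0,0,0,0,0,0],
  [0,0,0,0,0,0,0],
  [0,0,0,0,0,0,0],
  [0,0,0,0,0,0,0],
  [0,0,0,0,0,0,0],
  [0,0,0,0,0,0,0],
  [0,0,0,0,0,0,0],
  [0,0,0,0,0,0,0],
], force=15)

```text
time_s: 57.3
ee_pos: [0.6221, -0.0259, 0.0945]
eef_rot: [3.142, 0.0, 2.759]
force: [-0.5, 0.8, 0.4]
grip_width: 0.0442
grip_force: 15.0
```

Run:
```python
from h import *
st(); d(.5722,.147,.0781,2.7587)
```

```text
{'time_s': np.float64(57.3), 'ee_pos': array([ 0.6221, -0.0259,  0.0945]), 'eef_rot': array([3.1416e+00, 1.0000e-04, 2.7588e+00]), 'force': array([-0.458 ,  0.801 ,  0.3695]), 'grip_width': np.float64(0.0442), 'grip_force': np.float64(15.0), 'qpos': array([-0.1004,  0.5638,  1.4138,  0.    ,  1.1639, -1.2884])}
shift units [2.22 2.84 0.33] rz 0.0
```

>>> move_arm([
  [0,0,0,-0.2,0,0,0],
  [0,0,0,-0.4,0,0,0],
  [0,0,0,-0.4,0,0,0],
  [0,0.22,0.24,0,0,0,0],
  [0,0.4,0.5,0,0,0,0],
  [0,0.4,0.5,0,0,0,0],
  [0,0.4,0.5,0,0,0,0],
  [0,0.4,0.5,0,0,0,0],
  [0,0.3,0.4,0,0,0,0],
  [0,0.1,0.2,0,0,0,0],
  [0,0,0,0,0,0,0],
  [0,0,0,0.3,0,0,0],
  [0,0,0,0.5,0,0,0],
  [0,0,0,0.3,0,0,0],
  [0,0,0,0.1,0,0,0],
  [0,0,0,0,0,0,0],
])

```text
time_s: 58.9
ee_pos: [0.5721, 0.1468, 0.084]
eef_rot: [-3.141, -0.001, 2.758]
force: [0.2, -0.4, -1.2]
grip_width: 0.0445
grip_force: 15.0
```

Run:
```python
from h import *
st(); d(.5722,.147,.0781,2.7587)
```

```text
{'time_s': np.float64(58.9), 'ee_pos': array([0.5721, 0.1468, 0.084 ]), 'eef_rot': array([-3.1410e+00, -8.0000e-04,  2.7582e+00]), 'force': array([ 0.1555, -0.384 , -1.2195]), 'grip_width': np.float64(0.0445), 'grip_force': np.float64(14.9998), 'qpos': array([ 1.8910e-01,  5.1150e-01,  1.5222e+00, -1.0000e-04,  1.1089e+00,
       -9.9830e-01])}
shift units [-0.    0.01  0.12] rz -0.0
```

>>> move_arm([
  [0,0,0.01,0.08,0,0,0],
  [0,0,0,0.04,0,0,0],
  [0,0,0,0,0,0,0],
  [1,0,0,0,0,0,0],
  [1,0,0,0,0,0,0],
  [1,0,0,0,0,0,0],
  [1,0,0,0,0,0,0],
  [1,0,0,0,0,0,0],
  [1,0,0,-0.3,0,0,0],
  [1,0,0,-0.6,0,0,0],
  [1,0,0,-0.7,0,0,0],
  [1,0,0,-0.7,0,0,0],
  [1,0.3,-0.1,-0.7,0,0,0],
  [1,0.4,-0.15,-0.6,0,0,0],
  [1,0.4,-0.15,-0.3,0,0,0],
  [1,0.4,-0.15,-0.2,0,0,0],
  [1,0.22,-0.06,0,0,0,0],
  [1,0,0,0,0,0,0],
  [1,0,0,0,0,0,0],
])

```text
time_s: 60.8
ee_pos: [0.4814, 0.1516, 0.2832]
eef_rot: [-3.141, -0.0, 2.759]
force: [-0.1, 0.2, -1.0]
grip_width: 0.0936
grip_force: 0.0
```

Run:
```python
from h import *
st(); p=wrist("pics/w11.png"); im=p["color"]; hsv=cv2.cvtColor(im,cv2.COLOR_BGR2HSV).astype(int)
def crop(m,a,b,c,d):
    o=np.zeros(m.shape,np.uint8); o[a:b,c:d]=m[a:b,c:d]; return cv2.morphologyEx(cv2.morphologyEx(o,cv2.MORPH_CLOSE,np.ones((7,7))),cv2.MORPH_OPEN,np.ones((3,3)))>0
red=((hsv[...,0]<8)|(hsv[...,0]>170))&(hsv[...,1]>120)&(hsv[...,2]>70)
print("tape",fit(p,"tape_measure",[.42,.217,1.84],mask=crop(red,75,160,270,345))); print("salt",fit(p,"salt_shaker",[.4919,.1868,0],mask=crop(im.min(2)>70,155,210,283,335)))
print("jar",fit(p,"spice_jar",[.572,.146,0]))
t=ctrl.camera("top"); print([fit(t,"mug",[.66,-.214,0],mask=r["mask"]) for r in ctrl.cut_out("mug",t)[:1]])
```

```text
{'time_s': np.float64(60.8), 'ee_pos': array([0.4814, 0.1516, 0.2832]), 'eef_rot': array([-3.1414e+00, -3.0000e-04,  2.7589e+00]), 'force': array([-0.1487,  0.1588, -1.0087]), 'grip_width': np.float64(0.0936), 'grip_force': np.float64(0.0), 'qpos': array([ 0.2324,  0.1481,  1.5263, -0.    ,  1.4676, -0.9556])}
tape (array([0.4202, 0.2173, 1.8421]), np.float64(0.058))
salt (array([0.4913, 0.1892, 0.3996]), np.float64(0.225))
jar (array([0.5715, 0.1482, 0.0294]), np.float64(0.058))
[]
```

View pics/w11.png

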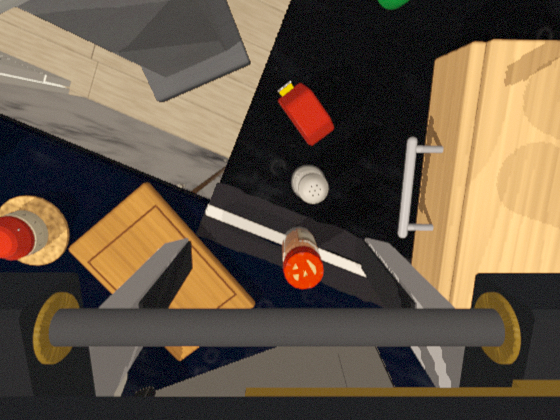

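All three are back within about 2 mm (jar cap (303,268), salt (313,187), tape (306,114)), and the drawer is shut. The timer sits about 5 mm off the coaster's middle, so I'll centre it with a small slide.

>>> move_arm([
  [1,-0.08,-0.33,0,0,0,0],
  [1,-0.1,-0.6,0,0,0,0],
  [1,-0.15,-0.7,0,0,0,0],
  [1,-0.15,-0.7,0,0,0,0],
  [1,-0.15,-0.7,0,0,0,0],
  [1,-0.15,-0.7,0.3,0,0,0],
  [0.85,-0.15,-0.7,0.4,0,0,0],
  [0.85,-0.15,-0.7,0.4,0,0,0],
  [0.85,-0.15,-0.7,0.4,0,0,0],
  [0.85,-0.15,-0.6,0.4,0,0,0],
  [0.85,-0.1,-0.5,0.4,0,0,0],
  [0.85,0,0,0.15,0,0,0],
  [0.85,0,0,0,0,0,0],
  [0.85,0,0,0,0,0,0],
])

```text
time_s: 62.4
ee_pos: [0.4208, -0.1969, 0.1614]
eef_rot: [3.142, 0.0, 2.759]
force: [1.2, -1.4, 0.2]
grip_width: 0.0798
grip_force: 0.0
```

Run:
```python
from h import *
st(); p=wrist(); im=p["color"]
r=ctrl.cut_out("egg_timer",p)[0]; b=fit(p,"egg_timer",[.4155,-.195,0],z=.006,mask=r["mask"]); print(b); d(b[0][0],b[0][1],.014)
q=proj(p,[.4188,-.1907,.006])[0].astype(int); m=np.zeros(im.shape[:2],np.uint8); s=np.s_[max(q[1]-90,0):q[1]+90,q[0]-95:q[0]+95]
hsv=cv2.cvtColor(im,cv2.COLOR_BGR2HSV); m[s]=((hsv[...,2]>90)&(hsv[...,1]>60))[s]; m|=r["mask"].astype(np.uint8); m=cv2.morphologyEx(m,cv2.MORPH_OPEN,np.ones((7,7)))
c=max(cv2.findContours(m,0,1)[0],key=cv2.contourArea); mm=np.zeros_like(m); cv2.drawContours(mm,[cv2.convexHull(c)],-1,1,-1); print(cv2.boundingRect(c),fit(p,"coaster",[.4155,-.1945,0],mask=mm>0))
```

```text
{'time_s': np.float64(62.4), 'ee_pos': array([ 0.4208, -0.1969,  0.1614]), 'eef_rot': array([3.1415e+00, 3.0000e-04, 2.7594e+00]), 'force': array([ 1.1775, -1.3913,  0.1695]), 'grip_width': np.float64(0.0798), 'grip_force': np.float64(0.0), 'qpos': array([-5.1670e-01,  1.5360e-01,  1.8081e+00,  1.0000e-04,  1.1796e+00,
       -1.7053e+00])}
(array([ 0.4173, -0.1954, -0.0846]), np.float64(0.043))
shift units [0.08 0.   2.96] rz None
(231, 143, 101, 100) (array([ 0.4184, -0.1909,  0.091 ]), np.float64(0.009))
```

>>> move_arm([
  [0.85,0.07,0,0.13,0,0,0],
  [0.85,0,0,0.5,0,0,0],
  [0.85,0,0,0.5,0,0,0],
  [0.85,0,0,0.5,0,0,0],
  [0.85,0,0,0.5,0,0,0],
  [0.85,0,0,0.4,0,0,0],
  [0.85,0,0,0.3,0,0,0],
  [0.85,0,0,0.08,0,0,0],
  [0.85,0,0,0,0,0,0],
  [0.5,0,0,0,0,0,0],
  [0.5,0,0,0,0,0,0],
  [0.5,0,0,0,0,0,0],
  [0.5,0,0,0,0,0,0],
  [0.5,0.01,0.03,0,0,0,0],
  [0.5,0,0.03,0,0,0,0],
  [0.5,0,0.03,0,0,0,0],
  [0.5,0,0,0,0,0,0],
  [0.5,0,0,0,0,0,0],
], force=6)

```text
time_s: 64.3
ee_pos: [0.4188, -0.1922, 0.0161]
eef_rot: [-3.141, 0.002, 2.759]
force: [-1.1, -2.5, 6.4]
grip_width: 0.0618
grip_force: 6.0
```

Run:
```python
from h import *
st()
```

```text
{'time_s': np.float64(64.3), 'ee_pos': array([ 0.4188, -0.1922,  0.0161]), 'eef_rot': array([-3.1410e+00,  1.5000e-03,  2.7589e+00]), 'force': array([-1.1354, -2.464 ,  6.3673]), 'grip_width': np.float64(0.0618), 'grip_force': np.float64(6.0011), 'qpos': array([-5.0970e-01,  3.7090e-01,  1.9330e+00, -5.0000e-04,  8.3610e-01,
       -1.6974e+00])}
```

Centred to within ~1–2 mm; I release, rise clear and do a final check.

>>> move_arm([
  [0.85,0,0,0,0,0,0],
  [0.85,0,0,0,0,0,0],
  [0.85,0,0,0,0,0,0],
  [0.85,0,0,0,0,0,0],
  [0.85,0,0,-0.2,0,0,0],
  [0.85,0,0,-0.5,0,0,0],
  [0.85,0,0,-0.7,0,0,0],
  [0.85,0,0,-0.7,0,0,0],
  [0.85,0,0,-0.7,0,0,0],
  [0.85,0,0,-0.7,0,0,0],
  [0.85,0,0,0,0,0,0],
  [0.85,0,0,0,0,0,0],
])

```text
time_s: 65.5
ee_pos: [0.4183, -0.1918, 0.191]
eef_rot: [-3.141, 0.001, 2.759]
force: [-0.3, -0.2, -0.2]
grip_width: 0.0798
grip_force: 0.0
```

Run:
```python
from h import *
st(); p=wrist(); r=ctrl.cut_out("egg_timer",p)[0]; print(fit(p,"egg_timer",[.4184,-.191,0],z=.006,mask=r["mask"]))
a=ctrl.camera("scene"); old=cv2.imread("pics/scene0.png")
s=np.s_[145:185,300:335]; print("mug diff",np.abs(a["color"][s].astype(int)-old[s]).mean())
cv2.imwrite("pics/s12.png",cv2.resize(a["color"][130:300,120:420],(800,453),interpolation=cv2.INTER_CUBIC))
```

```text
{'time_s': np.float64(65.5), 'ee_pos': array([ 0.4183, -0.1918,  0.191 ]), 'eef_rot': array([-3.1414e+00,  1.2000e-03,  2.7588e+00]), 'force': array([-0.2997, -0.1605, -0.1755]), 'grip_width': np.float64(0.0798), 'grip_force': np.float64(0.0), 'qpos': array([-0.5095,  0.1114,  1.7833,  0.    ,  1.2457, -1.6975])}
(array([ 0.4187, -0.1917,  0.3359]), np.float64(0.042))
mug diff 2.4507142857142856
```

View pics/s12.png

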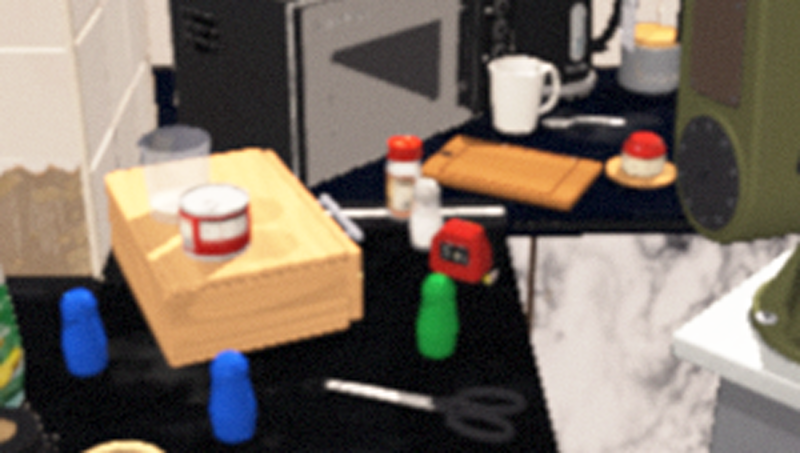

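The drawer is shut, the jar, shaker and tape are at their original pixels, the timer is on the coaster at (643,155), and the mug has not moved.

```bash
python3 -c "
from station import ctrl
print(ctrl.hand_in())"
```

```text
the job is handed in; nothing more can be done
None
```

The job is handed in at about 65 s of the 144 s: the timer stands within about 1 mm of the coaster's centre, the drawer is fully shut, the jar, shaker and tape are back upright within about 2 mm of their original spots, and the mug shows no movement; the verdict was not reported back.

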